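Change over specimen carriers under a microscope

ROBOT

A 6-joint arm with a two-finger parallel gripper is mounted at the origin on the work surface. World frame = base frame: x ahead of the robot, y to its left, z up, the work surface at z = 0. Lengths are in m, angles in rad, forces in N, time in s.
With the tool pointing down it reaches from about 0.375 to 0.9 m from the base axis. Payload 3.1 kg.
Tool frame: the origin (TCP) lies on the centre line of the jaws, within the pads' length; the fingertips stand 8 mm ahead of it and the grasp point (between the pads) lies 11 mm behind it (arm.tcp_to_tips is the distance from the TCP to the fingertips, in m); z points along the fingers, y is the direction in which the jaws open and shut (so a half turn about z gives the same grasp; the last joint's range is limited). The gripper opens to 85 mm and grips with 20 to 120 N. Pads are 22 mm wide; open, the fingers measure 114 mm over their backs; the gripper's body (76 mm by 85 mm) begins 54 mm behind the grasp point. The pads swing forward as they close: fully open they stand 13 mm farther back than shut.
Start: joints at [-1.304, 0.527, 1.433, -0, 1.181, -0.178], TCP at [0.269, -0.564, 0.204] pointing down, gripper open.
Joint ranges: [-3.08, 3.08], [-0.75, 2.2], [0.22, 2.44], [-1.43, 4.57], [0, 2.65], [-2.85, 2.85]. Speed limits (rad/s): [2.79, 2.79, 3.14, 3.14, 3.14, 3.14].

INTERFACE

Orientations are given as a 3x3 rotation matrix whose columns are the frame's x, y, z axes.
In Python, from plant import monitor, grab_frame, camera_info, arm gives the robot as it stands.
- The arm moves only by the tool apply_moves, never from a script. Its argument "commands" is a list of rows, each a list of 2 entries, a list of its own where there are three numbers: the shift along the tool's x, y, z in cm, then the turn about the tool's z in degrees. In form: [[[tx, ty, tz], spin], ...]. A call has 1 to 10 rows; each row is the pose to reach, as a shift and turn from the pose measured when the call began, along the tool's axes at that moment; what a row does not reach only later rows make up. A row lasts 1/10 s, in which the tool goes at most 50 mm and 8.59 degrees, less where a joint would pass 70% of its speed; a pose out of reach is approached as far as the arm can. A call with a gripper value outside its range is refused whole. "gripper" is the finger opening in cm, from 0 to 8.54, set as the call begins (left out, the last holds). The fingers move at their own pace and stop on an object; "squeeze" is the grip in N (left out, the last holds). Time passes only in rows, so rows that repeat a pose let the fingers close. It gives the time, the measured TCP pose, the force and the opening at its end, in the units of the state.
- monitor.get_obs(): the state, without advancing time (a new reading comes with each control period).
- grab_frame(name): name is "scene" or "top"; returns the picture (480x640x3 uint8, red, green, blue); there is no depth.
- camera_info(name): a dict with "K" (3x3 intrinsics, pixels), "distortion" ([k1, k2, p1, p2, k3] as OpenCV has them; the pictures are not rectified), "rvec" (rotation vector, rad) and "tvec" (3), from world to camera coordinates, as OpenCV has them. Camera axes: x right, y down, z forward; pixel columns grow to the right and rows downward; lengths in m; the calibration is good to about 2 mm. A picture is of the moment at which its call begins. camera_info takes no time and is no camera call.
- arm.finish_job(): hands the job in, once; it reports no verdict.
The state is a dict: "t": time; "joint_pos": joint angles; "dq": joint speeds; "joint_torque": joint torques, N m; "position": TCP position; "eef_rot": TCP orientation; "ft_force": force on the tool from outside, world axes, zero at the start; "ft_torque": the same for the moment, N m; "opening": finger opening in m.
Only numpy, scipy, OpenCV 4.12 (cv2) and the standard library are available. Lean on these libraries where they do the work, as an engineer would, in place of code of your own. Each camera call takes 0.05 s, during which the arm holds its last target.

TASK

Slide the carrier that stands under the microscope along the metal platen to the free engraved outline, then slide the other carrier, with its loose specimen on top, into the outline under the microscope. Keep both carriers flat on the platen all the way (slide them, never lift or tip them), leave each centred in its outline with its handle over the handle part of the outline, and keep the specimen on its carrier. Do not bump the microscope or disturb the other things, and let go at the end.

Things in the scene. Friction and masses are not known exactly. Their poses are not given: they have to be found in the camera images.
- platen: Fixed satin metal plate, 310 (x) x 520 (y) x 12 mm thick, lying on the bench. Origin at the centre of its underside (z = 0), so its top is at z = 0.012. It can be turned slightly about the vertical.
- microscope: Fixed stereo microscope; origin on its optical axis at platen-top level, -x towards the robot. Ring light 124 mm across, underside 118 mm above the platen: a gripper upright over a handle below it would hit it, so lean back 20 to 50 deg. Eyepieces reach 95 mm from the axis to -x, 275 to 350 mm up. Thin boom to a 32 mm column at (0.165, 0.10).
- view_mark_centre (a point): Centre of the circle of the engraved outline under the microscope (on the optical axis), on the platen's top. Outline: black lines, a circle of 99 mm diameter with a 28 mm wide handle part reaching 126 mm from the centre along -x of this frame. All three outlines are alike; they are only drawn.
- view_mark_handle (a point): Point on the middle line of the handle part of the outline under the microscope, 90 mm from its centre, on the platen's top.
- free_mark_centre (a point): Centre of the circle of the free outline (left or right of the microscope, empty at the start), on the platen's top; same axes and sizes as the one under the microscope.
- free_mark_handle (a point): Point on the middle line of the handle part of the free outline, 90 mm from its centre.
- wait_mark_centre (a point): Centre of the circle of the third outline, on which the carrier with the specimen waits at the start; same axes and sizes.
- square_carrier_centre (a point): Centre (half-way up, 22.5 mm above its underside) of the loose carrier that starts under the microscope: round dark steel foot of 90 mm diameter, 20 mm high, a square brass plate 58 mm wide on top (total height 45 mm), handle towards -x of its frame. About 0.35 to 0.7 kg.
- square_carrier_grip (a point): Where to take that carrier: middle of its straight handle, a bar 14 mm wide (y) and 18 mm high (z), its middle line 36 mm above the underside, free from 45 to 120 mm from the carrier's axis along -x; this point lies 90 mm from the axis.
- round_carrier_centre (a point): Centre (half-way up, 22.5 mm above its underside) of the other loose carrier, which waits on an outline to the side: same foot, height, handle and mass, but a round brass plate of 80 mm diameter on top, with the specimen lying on it.
- round_carrier_grip (a point): Middle of the handle of the round-plate carrier, same bar and same place as on the other (90 mm from the axis, 36 mm above the underside).
- specimen_centre (a point): Centre of the loose specimen, a steel disc of 30 mm diameter and 6 mm thick lying on the flat top of the round-plate carrier; it slides off if the carrier is jerked or tipped.
- lens: Bystander, loose: black spare lens, 40 mm diameter, 40 mm high, standing on the far part of the platen. Origin at its underside.
- ref_block: Bystander, loose: steel block 30 x 50 x 22 mm on the far part of the platen. Origin at its underside.
- positioner_l: Bystander, fixed: black probe positioner about 50 x 65 mm, 74 mm high, on the far part of the platen on the left (+y). Origin at its underside.
- positioner_r: Bystander, fixed: a like positioner on the right (-y). Origin at its underside.
- jar: Bystander, loose: jar 44 mm diameter, 50 mm high, on the bench. Origin at its underside.
- chip_tray: Bystander, loose: white divided tray 100 x 75 x 22 mm on the bench. Origin at its underside.
- driver: Bystander, loose: screwdriver, 150 mm long, lying on the bench before the platen.
- tweezers: Bystander, loose: steel tweezers, 135 mm long and 6 mm high, lying on the bench before the platen.
- wash_bottle: Bystander, loose: white bottle 60 mm diameter, 150 mm high, on the bench to the right. Origin at its underside.
Things that resemble listed ones, but are neither listed nor needed, are in the scene too. Leave any turquoise look-alike of the part that bears square_carrier_centre alone.

How it is judged:
By the outcome, as a careful person would: the job done as asked, in the order asked, and still so for the second after the job is handed in, with the robot touching nothing.
It also fails if it takes over 54 s, if anything falls off the work surface, if the arm or the gripper's body presses on something with over 40 N, if the wrist force passes 120 N, or if a joint passes its speed limit or range.

## Working session

There is one attempt and no reset: what is moved stays moved. The work goes in short steps, Python scripts to look and compute and a tool call to move; the robot and the scene stay as the last step left them, time stands still between calls to the robot, and variables do not carry over. Pictures are saved under pics/ and viewed, and the job is handed in when it is done.

Besides the shell and the picture viewer there is one more tool, called as name(argument=value, ...), one argument or row to a line, values as JSON. apply_moves: Moves the arm, as the interface text tells. Its arguments: {"type":"object","properties":{"commands":{"type":"array","items":{"type":"array"}},"gripper":{"type":"number"},"squeeze":{"type":"number"}},"required":["commands"]}

```bash
ls; mkdir -p pics; python3 - <<'E'
from plant import monitor, grab_frame, camera_info, arm
import cv2
o=monitor.get_obs()
for k,v in o.items(): print(k,v)
for n in("scene","top"):
    f=grab_frame(n); cv2.imwrite(f"pics/{n}0.png",f[:,:,::-1]); print(camera_info(n))
print([a for a in dir(arm) if a[0]!='_'], arm.tcp_to_tips)
E
```

```text
pics
t 0.0
joint_pos [-1.30452980e+00  5.28459532e-01  1.43390599e+00  2.17371398e-05
  1.18139126e+00 -1.78497376e-01]
dq [ 0.00057939 -0.00206959  0.00175221 -0.00051684 -0.00141258  0.0011887 ]
joint_torque [ 2.41989119e-04 -4.42345798e+01 -1.78024578e+01 -2.22536214e-04
  8.39845306e-03  5.08567140e-06]
position [ 0.26873025 -0.56342075  0.20253659]
eef_rot [[ 9.02715942e-01  4.30236708e-01 -5.50046693e-04]
 [ 4.30236870e-01 -9.02713606e-01  2.09314779e-03]
 [ 4.04014380e-04 -2.12616824e-03 -9.99997658e-01]]
ft_force [ 0.46197811  0.93229232 -0.63240829]
ft_torque [-0.01534429  0.01776118  0.01871261]
opening 0.08544070518772162
{'K': array([[519.82091755,   0.        , 322.74229083],
       [  0.        , 519.82091755, 232.45473221],
       [  0.        ,   0.        ,   1.        ]]), 'distortion': array([-0.10933133,  0.        ,  0.        ,  0.        ,  0.        ]), 'rvec': array([ 2.45895437, -0.66471181,  0.21353077]), 'tvec': array([-0.4130398 ,  0.24208875,  0.97100538])}
{'K': array([[454.42726711,   0.        , 316.44036337],
       [  0.        , 454.42726711, 241.12525798],
       [  0.        ,   0.        ,   1.        ]]), 'distortion': array([0.0323919, 0.       , 0.       , 0.       , 0.       ]), 'rvec': array([ 2.15455828, -2.18106725,  0.10579641]), 'tvec': array([-0.01283949,  0.50059423,  1.04452602])}
['PlanningError', 'finish_job', 'tcp_to_tips'] 0.008
```

View pics/scene0.png

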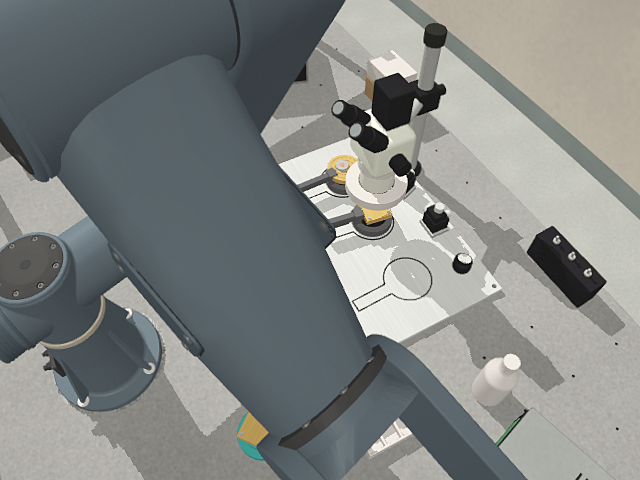

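View pics/top0.png

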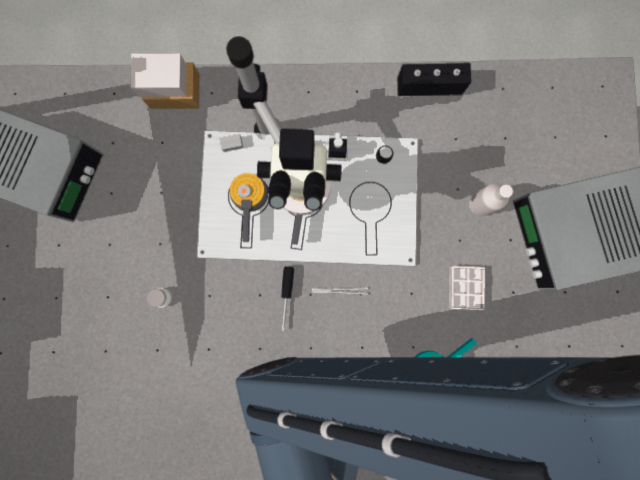

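The top view shows the free outline at about (371,203). The square carrier is under the microscope, with its handle at about (298,230). The round carrier with the specimen is at about (247,190). The turquoise look-alike at about (440,352) stands off the platen, beneath the arm. Next I'll enlarge both views.

```bash
python3 - <<'E'
import cv2
t=cv2.imread("pics/top0.png"); s=cv2.imread("pics/scene0.png")
cv2.imwrite("pics/topc.png",cv2.resize(t[120:275,190:430],None,fx=3.3,fy=3.3,interpolation=cv2.INTER_CUBIC))
cv2.imwrite("pics/scc.png",cv2.resize(s[130:330,270:510],None,fx=3,fy=3,interpolation=cv2.INTER_CUBIC))
E
```

```text
(no output)
```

View pics/topc.png

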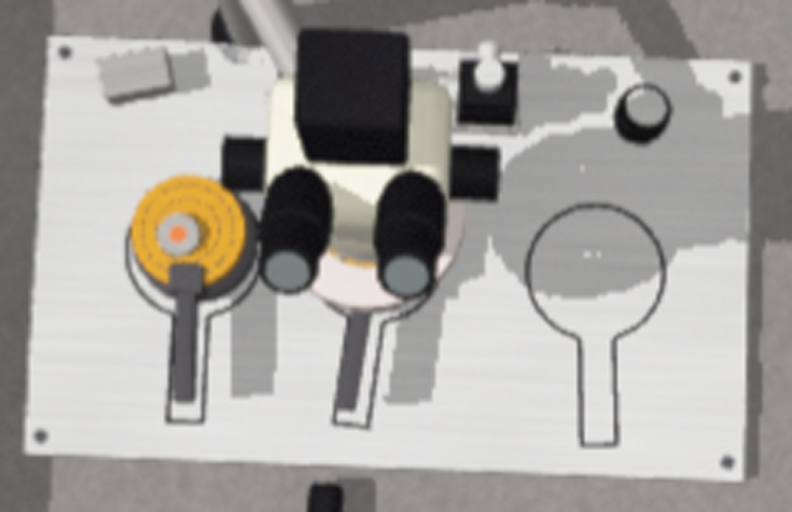

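View pics/scc.png

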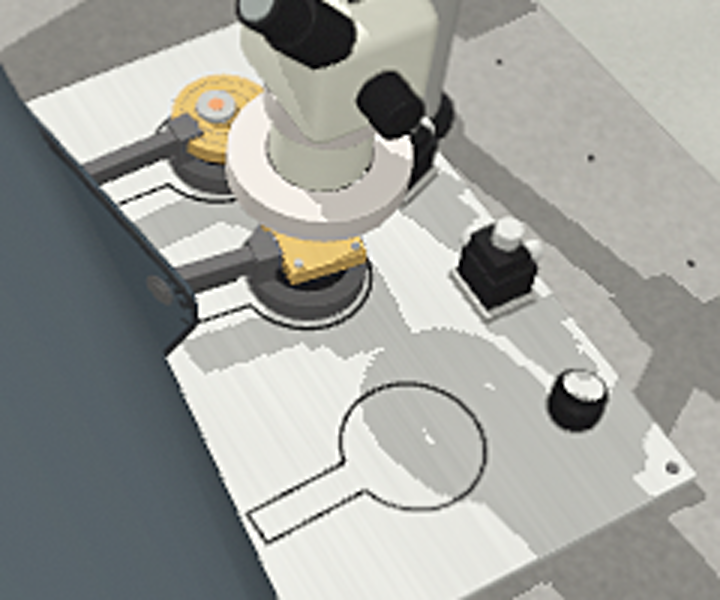

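```bash
cat > h.py <<'E'
import cv2,numpy as np
from plant import camera_info
def ray(n,px):
    c=camera_info(n);R,_=cv2.Rodrigues(c['rvec'])
    u=cv2.undistortPoints(np.array(px,float).reshape(-1,1,2),c['K'],c['distortion']).reshape(-1,2)
    d=np.c_[u,np.ones(len(u))]@R
    return -R.T@c['tvec'],d
def plane(n,px,z):
    C,d=ray(n,px); return (C+d*((z-C[2])/d[:,2])[:,None])[:,:2]
def proj(n,P):
    c=camera_info(n);return cv2.projectPoints(np.array(P,float).reshape(-1,1,3),c['rvec'],c['tvec'],c['K'],c['distortion'])[0].reshape(-1,2)
def tri(pa,pb):
    A=np.zeros((3,3));b=np.zeros(3)
    for n,p in(("top",pa),("scene",pb)):
        C,d=ray(n,[p]);d=d[0]/np.linalg.norm(d[0]);M=np.eye(3)-np.outer(d,d);A+=M;b+=M@C
    return np.linalg.solve(A,b)
E
python3 - <<'E'
from h import *
t=cv2.imread("pics/top0.png"); s=cv2.imread("pics/scene0.png")
def big(im,x0,y0,x1,y1,f,name):
    c=cv2.resize(im[y0:y1,x0:x1],None,fx=f,fy=f,interpolation=cv2.INTER_CUBIC)
    for x in range(x0,x1,10): cv2.putText(c,str(x),(int((x-x0+.5)*f),10),0,.35,(0,0,255));cv2.line(c,(int((x-x0+.5)*f),12),(int((x-x0+.5)*f),18),(0,0,255))
    for y in range(y0,y1,10): cv2.putText(c,str(y),(0,int((y-y0+.5)*f)+4),0,.35,(0,0,255));cv2.line(c,(25,int((y-y0+.5)*f)),(30,int((y-y0+.5)*f)),(0,0,255))
    cv2.imwrite(name,c)
big(t,220,165,330,255,7,"pics/t1.png")
big(s,295,145,405,245,6,"pics/s1.png")
g=cv2.cvtColor(t,cv2.COLOR_BGR2GRAY)
# free outline by local darkness
bh=cv2.morphologyEx(g,cv2.MORPH_BLACKHAT,np.ones((5,5)))
m=np.zeros_like(g);m[175:262,342:400]=1
ys,xs=np.where((bh>25)&(m>0));w=bh[ys,xs].astype(float)
P=plane("top",np.c_[xs,ys],.012)
print(len(P),P.min(0),P.max(0))
from scipy.optimize import least_squares
c=np.array([P[:,0].max()-.05,P[:,1].mean()])
for i in range(5):
    k=(abs(np.hypot(*(P-c).T)-.0495)<.006)&(P[:,0]>c[0]-.04)
    r=least_squares(lambda p:(np.hypot(P[k,0]-p[0],P[k,1]-p[1])-p[2])*w[k],[*c,.0495],loss='soft_l1');c=r.x[:2]
print("free c",r.x,k.sum())
k=(P[:,0]<c[0]-.06)&(P[:,0]>c[0]-.12)&(abs(P[:,1]-c[1])<.03)
side=P[k,1]>np.polyval(np.polyfit(P[k,0],P[k,1],1),P[k,0])
for q in(side,~side):
    l=np.polyfit(P[k,0][q],P[k,1][q],1,w=w[k][q]);print("line slope",l[0],"at -90:",np.polyval(l,c[0]-.09))
# platen corner holes: 
E
```

```text
414 [ 0.46689014 -0.19927181] [ 0.646049   -0.09814974]
free c [ 0.59441382 -0.14858363  0.04953959] 224
line slope -0.006473830921484407 at -90: -0.13581127720278055
line slope 0.0011491243785164292 at -90: -0.16083164993083407
```

View pics/t1.png

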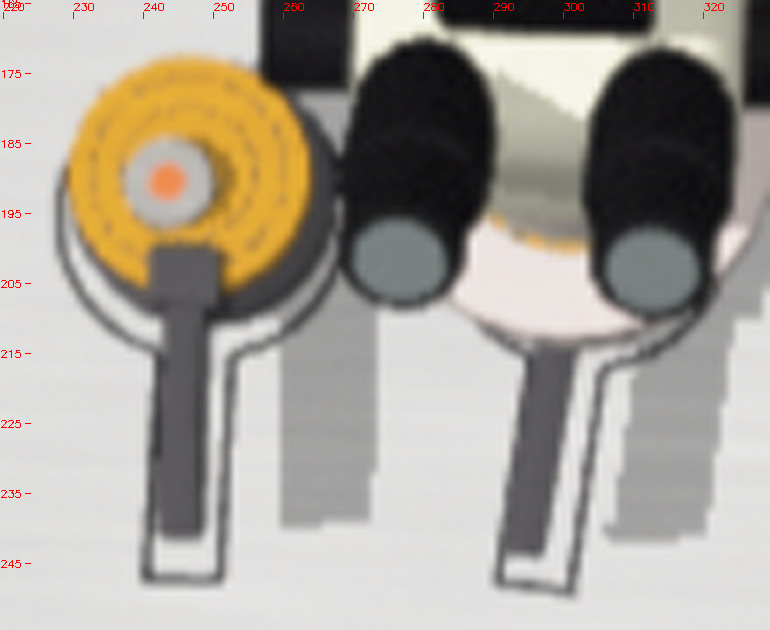

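View pics/s1.png

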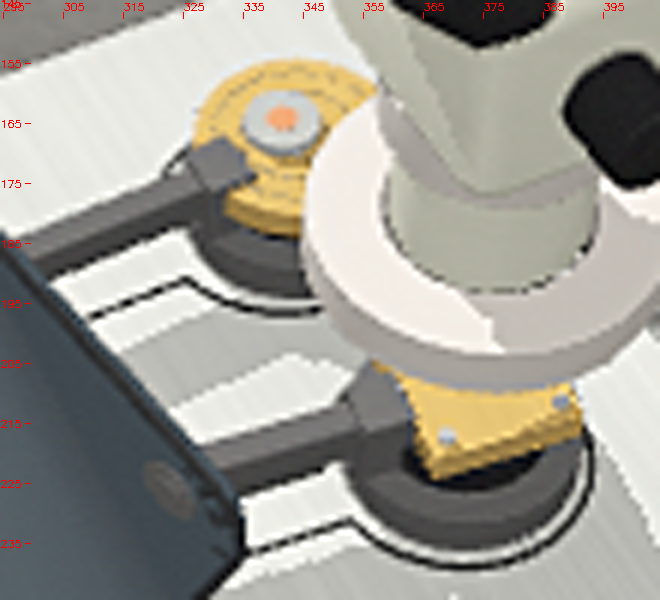

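apply_moves(
  commands=[
    [[3, -3, -2], 0],
    [[6, -6.4, -4], 0],
    [[9, -9.6, -7], 0],
    [[12, -13, -10], 0],
    [[15, -16, -13], 0],
    [[18, -19, -15], 0],
    [[21, -22.4, -15], 0],
    [[24, -25.6, -15], 0],
    [[27, -29, -15], 0],
    [[29.4, -31.4, -15], 0],
  ],
)

```text
t: 1.1
position: [0.3987, -0.151, 0.3532]
eef_rot: [[0.902, 0.431, -0.001], [0.431, -0.902, 0.003], [0.0, -0.003, -1.0]]
ft_force: [0.5, -0.3, 0.4]
opening: 0.0852
```

```bash
python3 - <<'E'
from plant import monitor, grab_frame
import cv2,numpy as np
f=[grab_frame(n)[:,:,::-1] for n in("scene","top")]
cv2.imwrite("pics/scene1.png",f[0]);cv2.imwrite("pics/top1.png",f[1])
o=monitor.get_obs();print(o['joint_pos'],o['position'])
E
```

```text
[-0.62462397  0.08085492  1.67050605  0.002692    1.39305273  0.49524685] [ 0.39914921 -0.14985469  0.35319297]
```

View pics/scene1.png

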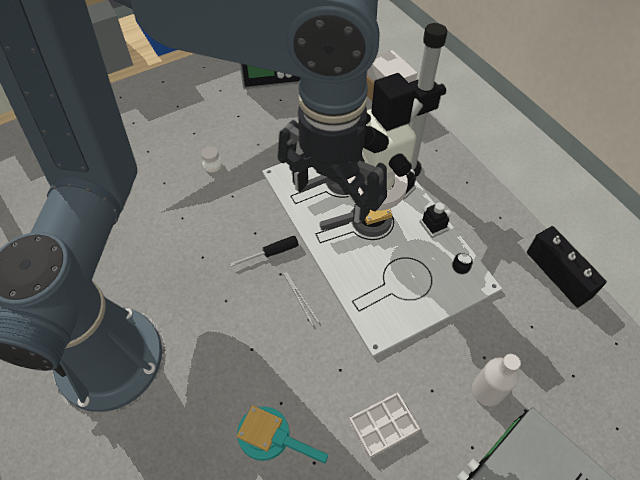

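View pics/top1.png

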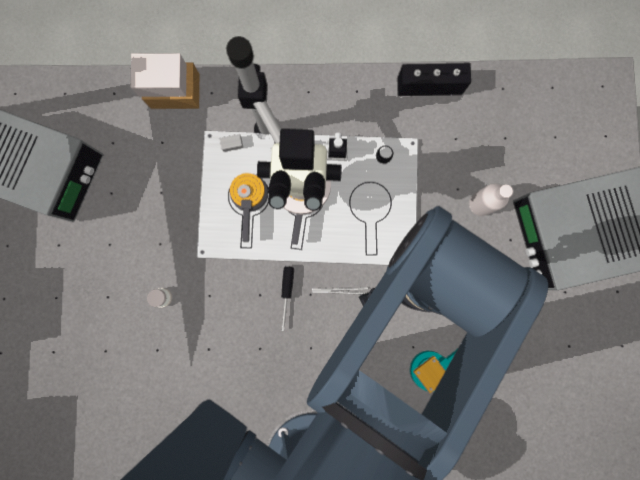

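```bash
cat >> h.py <<'E'
def big(im,x0,y0,x1,y1,f,name):
    c=cv2.resize(im[y0:y1,x0:x1],None,fx=f,fy=f,interpolation=cv2.INTER_CUBIC)
    for x in range(x0,x1,10): cv2.putText(c,str(x),(int((x-x0+.5)*f)-8,10),0,.35,(0,0,255));cv2.line(c,(int((x-x0+.5)*f),12),(int((x-x0+.5)*f),18),(0,0,255))
    for y in range(y0,y1,10): cv2.putText(c,str(y),(0,int((y-y0+.5)*f)+4),0,.35,(0,0,255));cv2.line(c,(25,int((y-y0+.5)*f)),(30,int((y-y0+.5)*f)),(0,0,255))
    cv2.imwrite(name,c)
E
python3 - <<'E'
from h import *
s=cv2.imread("pics/scene1.png");big(s,280,180,440,320,5,"pics/s2.png")
E
```

```text
(no output)
```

View pics/s2.png

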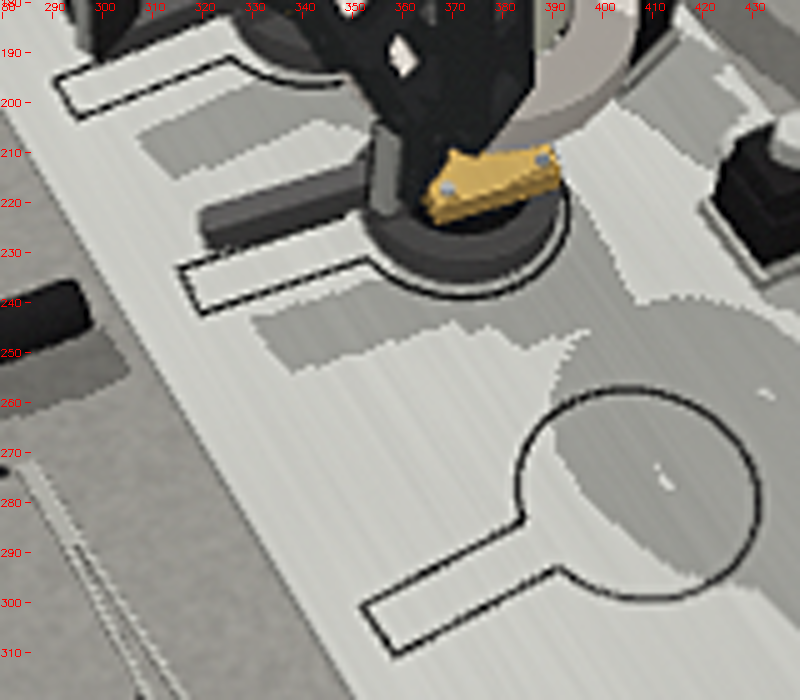

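```bash
cat >> h.py <<'E'
def seg(im,n,a,b,z=.012,hw=2.5,trim=.12):
    """refined world line points of a dark line near a-b"""
    g=cv2.GaussianBlur(cv2.cvtColor(im,cv2.COLOR_BGR2GRAY),(0,0),.6).astype(np.float32)
    a=np.array(a,float);b=np.array(b,float);L=np.linalg.norm(b-a);u=(b-a)/L;nv=np.array([-u[1],u[0]])
    out=[]
    o=np.arange(-hw,hw+.01,.25)
    for s in np.arange(trim*L,(1-trim)*L,.5):
        p=a+u*s+o[:,None]*nv
        v=cv2.remap(g,p[:,0].astype(np.float32)[None],p[:,1].astype(np.float32)[None],cv2.INTER_LINEAR)[0]
        bg=np.median(np.r_[v[:4],v[-4:]]);w=np.clip(bg-v-10,0,None)
        if w.max()>20: out.append(a+u*s+nv*(w@o/w.sum()))
    return plane(n,out,z)
def fitl(P):
    m=P.mean(0);v=np.linalg.svd(P-m)[2][0];v*=np.sign(v[0]);return m,v
def inter(l1,l2):
    t=np.linalg.solve(np.c_[l1[1],-l2[1]],l2[0]-l1[0]);return l1[0]+l1[1]*t[0]
def mark(im,n,cu,cl,up,lo):
    U=fitl(seg(im,n,cu,up));Lo=fitl(seg(im,n,cl,lo));E=fitl(seg(im,n,cu,cl))
    a=inter(U,E);b=inter(Lo,E);au,al=[np.degrees(np.arctan2(v[1][1],v[1][0])) for v in(U,Lo)]
    ae=np.degrees(np.arctan2(E[1][1],E[1][0]));ae=(ae+180)%180-90
    d=U[1]+Lo[1];d/=np.linalg.norm(d);c=(a+b)/2+.126*d
    print(n,"corners",a.round(4),b.round(4),"w",np.linalg.norm(a-b).round(4),"ang",au.round(2),al.round(2),ae.round(2),"centre",c.round(4))
    return c
E
python3 - <<'E'
from h import *
s=cv2.imread("pics/scene1.png");t=cv2.imread("pics/top0.png")
mark(s,"scene",(315.5,232.9),(319.9,242.3),(351.5,221.9),(353.1,231.3))
mark(s,"scene",(351.7,300.9),(358.9,310.7),(384.1,283.3),(391.5,292.9))
# top: px = crop/7 + (220,165) -.5
f=lambda x,y:(220+x/7-.5,165+y/7-.5)
mark(t,"top",f(497,584),f(572,593),f(523,400),f(603,370))
mark(t,"top",f(145,578),f(220,580),f(160,360),f(232,360))
g=lambda x,y:(190+x/3.3-.5,120+y/3.3-.5)
mark(t,"top",g(582,444),g(617,444),g(580,340),g(612,338))
for n,im,pts in(("top",t,[g(65,52),g(735,76),g(41,436),g(727,462)]),):
    print(plane(n,pts,.012).round(4))
C,_=ray("top",[(0,0)]);print("camtop",C); C,_=ray("scene",[(0,0)]);print("camscene",C)
# scene circle free
import numpy as np
E
```

```text
scene corners [0.4882 0.0488] [0.4825 0.0211] w 0.0282 ang -8.41 -8.45 -11.75 centre [0.61   0.0165]
scene corners [ 0.4682 -0.1325] [ 0.4681 -0.1575] w 0.0251 ang -0.2 -0.07 -0.34 centre [ 0.5941 -0.1453]
top corners [0.4868 0.0405] [0.4836 0.018 ] w 0.0227 ang -9.85 -8.68 -8.04 centre [0.6095 0.009 ]
top corners [0.49   0.1607] [0.4886 0.1385] w 0.0222 ang -4.8 -3.44 -3.41 centre [0.615  0.1405]
top corners [ 0.4684 -0.1354] [ 0.4689 -0.1612] w 0.0259 ang -0.7 0.66 1.13 centre [ 0.5946 -0.1484]
[[ 0.7641  0.2391]
 [ 0.7394 -0.2543]
 [ 0.4801  0.2534]
 [ 0.4553 -0.2395]]
camtop [ 0.39243808 -0.02208831  1.08963227]
camscene [ 0.1738134  -0.51422337  0.93670888]
```

apply_moves(
  commands=[
    [[0, 0, -5], 4],
    [[1, -2, -9], 8],
    [[2, -5, -13], 12],
    [[4, -8, -16], 16],
    [[5.5, -11, -19], 20],
    [[7, -14, -22], 24],
    [[8.5, -17.5, -25], 28],
    [[9.5, -19.8, -28], 33.5],
    [[9.5, -19.8, -33], 33.5],
    [[9.5, -19.8, -38], 33.5],
  ],
)

```text
t: 2.2
position: [0.3982, 0.0685, 0.7353]
eef_rot: [[0.991, -0.133, -0.002], [-0.133, -0.991, 0.004], [-0.002, -0.003, -1.0]]
ft_force: [0.7, 0.6, 0.1]
opening: 0.0856
```

```bash
python3 - <<'E'
from plant import monitor
o=monitor.get_obs();print(o['joint_pos'].round(4),o['position'].round(4),o['eef_rot'].round(3))
E
```

```text
[-0.1107  0.0552  0.7241  0.0047  2.3646  1.5967] [0.3982 0.0685 0.7353] [[ 0.991 -0.133 -0.002]
 [-0.133 -0.991  0.004]
 [-0.002 -0.003 -1.   ]]
```

apply_moves(
  commands=[
    [[0, 0, -5], 0],
    [[0, 0, -10], 0],
    [[0, 0, -15], 0],
    [[0, 0, -20], 0],
    [[0, 0, -20], 0],
  ],
)

```text
t: 2.7
position: [0.3871, 0.0651, 0.8309]
eef_rot: [[0.99, -0.134, 0.033], [-0.134, -0.991, 0.001], [0.033, -0.006, -0.999]]
ft_force: [-0.1, -0.0, 0.2]
opening: 0.0852
```

```bash
python3 - <<'E'
from plant import monitor
o=monitor.get_obs();print(o['joint_pos'].round(4),o['position'].round(4),o['eef_rot'].round(3))
E
```

```text
[-0.1247  0.151   0.3112  0.0112  2.6463  1.5903] [0.3871 0.0651 0.8309] [[ 0.99  -0.134  0.033]
 [-0.134 -0.991  0.001]
 [ 0.033 -0.006 -0.999]]
```

apply_moves(
  commands=[
    [[-4, 0, 0], 0],
    [[-8, 0, 0], 0],
    [[-12, 0, 0], 0],
    [[-16, 0, 0], 0],
    [[-16, 0, 0], 0],
  ],
)

```text
t: 3.2
position: [0.2209, 0.0876, 0.8269]
eef_rot: [[0.99, -0.133, 0.037], [-0.133, -0.991, 0.001], [0.037, -0.006, -0.999]]
ft_force: [0.1, -0.7, 0.4]
opening: 0.0852
```

```bash
python3 - <<'E'
from plant import monitor
o=monitor.get_obs();print(o['joint_pos'].round(4),o['position'].round(4),o['eef_rot'].round(3))
E
```

```text
[-0.1163 -0.1443  0.6233  0.0101  2.6256  1.5967] [0.2209 0.0876 0.8269] [[ 0.99  -0.133  0.037]
 [-0.133 -0.991  0.001]
 [ 0.037 -0.006 -0.999]]
```

apply_moves(
  commands=[
    [[-2, 0, -5], 0],
    [[-2, 0, -10], 0],
    [[-2, 0, -15], 0],
    [[-2, 0, -20], 0],
    [[-2, 0, -25], 0],
    [[-2, 0, -25], 0],
  ],
)

```text
t: 3.8
position: [0.2236, 0.1002, 0.8448]
eef_rot: [[0.988, -0.133, 0.073], [-0.133, -0.991, -0.004], [0.073, -0.006, -0.997]]
ft_force: [0.0, 0.1, 0.3]
opening: 0.0853
```

```bash
python3 - <<'E'
from plant import monitor
o=monitor.get_obs();print(o['joint_pos'].round(4),o['position'].round(4),o['eef_rot'].round(3))
E
```

```text
[-4.8700e-02 -1.1920e-01  5.4190e-01 -5.0000e-04  2.6457e+00  1.6551e+00] [0.2236 0.1002 0.8448] [[ 0.988 -0.133  0.073]
 [-0.133 -0.991 -0.004]
 [ 0.073 -0.006 -0.997]]
```

apply_moves(
  commands=[
    [[-10, 0, -30], 0],
    [[-10, 0, -30], 0],
    [[-10, 0, -30], 0],
  ],
)

```text
t: 4.1
position: [0.1936, 0.1161, 0.8532]
eef_rot: [[0.985, -0.133, 0.111], [-0.133, -0.991, -0.007], [0.111, -0.008, -0.994]]
ft_force: [0.1, 0.1, 0.1]
opening: 0.0853
```

```bash
python3 - <<'E'
from plant import monitor
o=monitor.get_obs();print(o['joint_pos'].round(4),o['position'].round(4),o['eef_rot'].round(3))
E
```

```text
[ 0.0452 -0.1535  0.5375 -0.0246  2.6464  1.7274] [0.1936 0.1161 0.8532] [[ 0.985 -0.133  0.111]
 [-0.133 -0.991 -0.007]
 [ 0.111 -0.008 -0.994]]
```

apply_moves(
  commands=[
    [[0, 10, -30], 0],
    [[0, 10, -30], 0],
  ],
)

```text
t: 4.3
position: [0.1959, 0.0958, 0.8632]
eef_rot: [[0.98, -0.131, 0.15], [-0.13, -0.991, -0.014], [0.151, -0.005, -0.989]]
ft_force: [0.1, -0.4, -0.5]
opening: 0.0854
```

apply_moves(
  commands=[
    [[0, 5, -40], 0],
    [[0, 5, -40], 0],
  ],
)

```text
t: 4.5
position: [0.1981, 0.0943, 0.8751]
eef_rot: [[0.973, -0.132, 0.188], [-0.13, -0.991, -0.023], [0.19, -0.002, -0.982]]
ft_force: [0.3, -0.0, 0.6]
opening: 0.0853
```

```bash
python3 - <<'E'
from plant import monitor
o=monitor.get_obs();print(o['joint_pos'].round(4),o['position'].round(4),o['eef_rot'].round(3))
E
```

```text
[-0.0696 -0.1651  0.4695 -0.0207  2.6466  1.6149] [0.1981 0.0943 0.8751] [[ 0.973 -0.132  0.188]
 [-0.13  -0.991 -0.023]
 [ 0.19  -0.002 -0.982]]
```

apply_moves(
  commands=[
    [[0, 2, -40], 0],
  ],
)

```text
t: 4.6
position: [0.1983, 0.097, 0.8835]
eef_rot: [[0.967, -0.135, 0.215], [-0.131, -0.991, -0.03], [0.217, 0.001, -0.976]]
ft_force: [-0.2, 0.4, -1.0]
opening: 0.085
```

apply_moves(
  commands=[
    [[0, 2, -40], 0],
  ],
)

```text
t: 4.7
position: [0.1944, 0.1003, 0.8929]
eef_rot: [[0.96, -0.136, 0.245], [-0.131, -0.991, -0.037], [0.248, 0.003, -0.969]]
ft_force: [-0.1, 0.3, -0.3]
opening: 0.0855
```

apply_moves(
  commands=[
    [[0, 2, -40], 0],
    [[0, 2, -40], 0],
  ],
)

```text
t: 4.9
position: [0.184, 0.1074, 0.9044]
eef_rot: [[0.949, -0.136, 0.284], [-0.129, -0.991, -0.043], [0.287, 0.004, -0.958]]
ft_force: [-0.5, -0.1, 0.3]
opening: 0.0852
```

apply_moves(
  commands=[
    [[0, 2, -40], 0],
    [[0, 2, -40], 0],
  ],
)

```text
t: 5.1
position: [0.17, 0.1142, 0.9154]
eef_rot: [[0.937, -0.136, 0.322], [-0.127, -0.991, -0.048], [0.325, 0.004, -0.946]]
ft_force: [-0.5, -0.2, 0.3]
opening: 0.0857
```

apply_moves(
  commands=[
    [[0, 2, -40], 0],
    [[0, 2, -40], 0],
  ],
)

```text
t: 5.3
position: [0.151, 0.1202, 0.9265]
eef_rot: [[0.923, -0.135, 0.36], [-0.125, -0.991, -0.051], [0.364, 0.002, -0.932]]
ft_force: [0.4, -0.2, 0.9]
opening: 0.0855
```

```bash
python3 - <<'E'
from plant import monitor
o=monitor.get_obs();print(o['joint_pos'].round(4),o['position'].round(4),o['eef_rot'].round(3))
E
```

```text
[ 0.4183 -0.1372  0.276  -0.4177  2.6466  1.7205] [0.151  0.1202 0.9265] [[ 0.923 -0.135  0.36 ]
 [-0.125 -0.991 -0.051]
 [ 0.364  0.002 -0.932]]
```

```bash
python3 - <<'E'
from h import *
from plant import grab_frame
for n in("scene","top"): cv2.imwrite(f"pics/{n}2.png",grab_frame(n)[:,:,::-1])
s=cv2.imread("pics/scene2.png");big(s,280,140,440,260,5,"pics/s3.png")
E
```

```text
(no output)
```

View pics/s3.png

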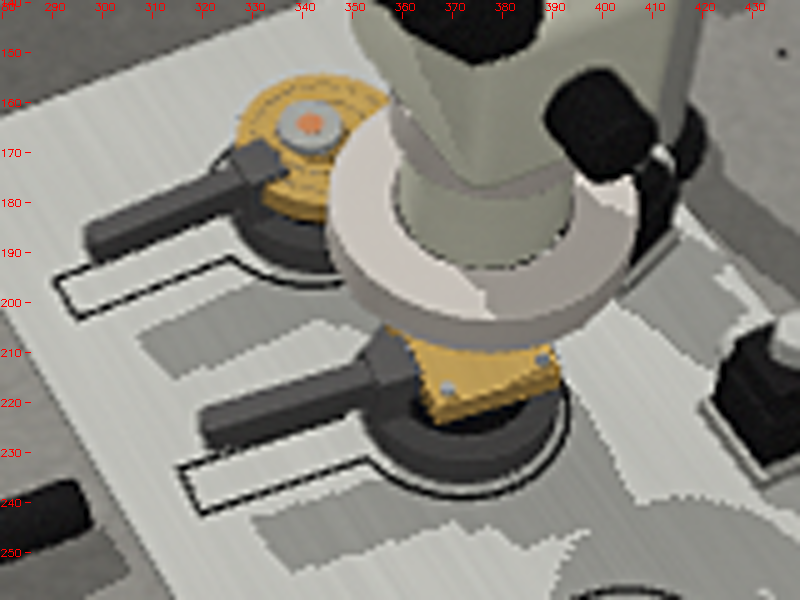

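View pics/top2.png

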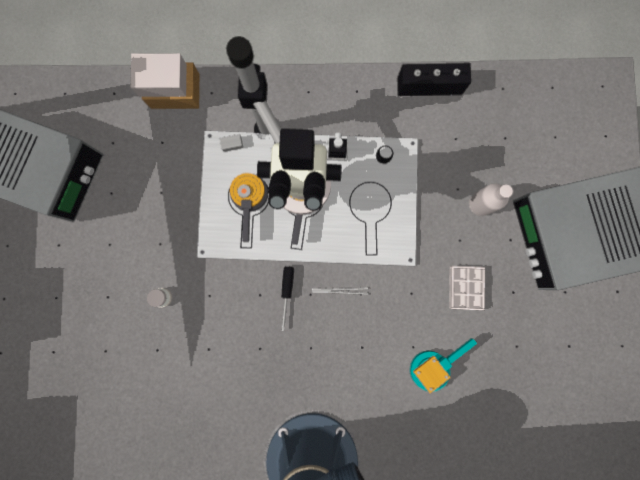

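The crop confirms the target: the square brass plate on a dark foot at about (374,215) in the scene view, under the ring light. The turquoise look-alike at top (432,370) is not it.

```bash
python3 - <<'E'
from h import *
f=lambda x,y:(220+x/7-.5,165+y/7-.5)
g=lambda x,y:(280+x/5-.5,140+y/5-.5)
def sh(n,pts,z,l):
    P=plane(n,pts,z);print(l,P.round(4).tolist())
    return P
for l,pts in(("sq",[f(501,552),f(528,350),f(546,555),f(577,350)]),("rd",[f(159,537),f(163,310),f(204,537),f(209,310)])):
    P=sh("top",pts,.057,l);m=(P[0]+P[2])/2;k=(P[1]+P[3])/2;d=k-m;d/=np.hypot(*d);print(" ang",np.degrees(np.arctan2(d[1],d[0])),"end",m,"centre",m+.12*d,"w",np.hypot(*(P[0]-P[2])))
# scene: top-face end corners and lines
for l,pts in(("sq",[g(199,411),g(358,363),g(205,428),g(362,384)]),("rd",[g(84,227),g(230,172),g(91,245),g(232,190)])):
    P=sh("scene",pts,.057,l);m=(P[0]+P[2])/2;k=(P[1]+P[3])/2;d=k-m;d/=np.hypot(*d);print(" ang",np.degrees(np.arctan2(d[1],d[0])),"end",m,"centre",m+.12*d,"w",np.hypot(*(P[0]-P[2])))
# circle arcs fixed radius: view (scene), wait(scene)
from scipy.optimize import least_squares
def arc(n,im,pts,l,c0):
    Q=[]
    for a,b in zip(pts[:-1],pts[1:]):Q.append(seg(im,n,a,b,hw=2,trim=0))
    P=np.vstack(Q);r=least_squares(lambda p:np.hypot(P[:,0]-p[0],P[:,1]-p[1])-.0495,c0,loss='soft_l1',f_scale=.001)
    print(l,len(P),r.x.round(4),"rms",np.sqrt(np.mean(r.fun**2)).round(4))
s=cv2.imread("pics/scene2.png")
arc("scene",s,[g(375,461),g(390,475),g(410,487),g(440,496),g(470,498),g(500,494),g(530,482),g(552,463),g(566,440),g(570,415)],"view",(.61,.015))
arc("scene",s,[g(236,260),g(255,272),g(280,282),g(310,286),g(340,284)],"wait",(.615,.14))
t=cv2.imread("pics/top2.png")
arc("top",t,[f(65,180),f(58,215),f(64,255),f(85,295),f(115,330),f(155,352)],"wait",(.615,.14))
arc("top",t,[f(635,355),f(665,340),f(692,318)],"view",(.61,.01))
mark(s,"scene",g(180,467),g(202,514),g(360,412),g(368,459))
mark(s,"scene",g(55,282),g(79,318),g(230,215),g(230,258))
E
```

```text
sq [[0.4928, 0.0389], [0.5593, 0.0296], [0.4916, 0.0243], [0.5591, 0.0135]]
 ang -8.491975930060226 end [0.49219909 0.03159244] centre [0.61088348 0.01387193] w 0.014715987868373382
rd [[0.4991, 0.1504], [0.574, 0.1494], [0.4989, 0.1358], [0.5739, 0.1343]]
 ang -0.9349762821227483 end [0.49899586 0.143107  ] centre [0.61897988 0.14114888] w 0.014667437699199733
sq [[0.4934, 0.0402], [0.5644, 0.0281], [0.4912, 0.0313], [0.5599, 0.0178]]
 ang -10.39840781339 end [0.49227886 0.03575478] centre [0.61030803 0.01409576] w 0.009107595588628099
rd [[0.4999, 0.1525], [0.5718, 0.1478], [0.4976, 0.1419], [0.5672, 0.1382]]
 ang -3.374690623090388 end [0.49873356 0.14716995] centre [0.61852547 0.1401061 ] w 0.01082774421536396
view 105 [0.6093 0.0146] rms 0.0002
wait 46 [0.6142 0.1468] rms 0.0002
wait 63 [0.6141 0.1425] rms 0.0004Traceback (most recent call last):
  File "<stdin>", line 24, in <module>
  File "<stdin>", line 16, in arc
  File "h.py", line 33, in seg
    return plane(n,out,z)
  File "h.py", line 9, in plane
    C,d=ray(n,px); return (C+d*((z-C[2])/d[:,2])[:,None])[:,:2]
        ~~~^^^^^^
  File "h.py", line 5, in ray
    u=cv2.undistortPoints(np.array(px,float).reshape(-1,1,2),c['K'],c['distortion']).reshape(-1,2)
      ~~~~~~~~~~~~~~~~~~~^^^^^^^^^^^^^^^^^^^^^^^^^^^^^^^^^^^^^^^^^^^^^^^^^^^^^^^^^^^
cv2.error: OpenCV(4.12.0) /io/opencv/modules/calib3d/src/undistort.dispatch.cpp:347: error: (-215:Assertion failed) CV_IS_MAT(_src) && CV_IS_MAT(_dst) && (_src->rows == 1 || _src->cols == 1) && (_dst->rows == 1 || _dst->cols == 1) && _src->cols + _src->rows - 1 == _dst->rows + _dst->cols - 1 && (CV_MAT_TYPE(_src->type) == CV_32FC2 || CV_MAT_TYPE(_src->type) == CV_64FC2) && (CV_MAT_TYPE(_dst->type) == CV_32FC2 || CV_MAT_TYPE(_dst->type) == CV_64FC2) in function 'cvUndistortPointsInternal'
```

apply_moves(
  commands=[
    [[0, 0.2, 2], 0],
    [[0.2, 0.4, 6], 0],
    [[0.4, 0.6, 10], 0],
    [[0.5, 0.8, 14], 0],
    [[0.6, 1, 18], 0],
    [[0.7, 1.2, 22], 0],
    [[0.8, 1.4, 26], 0],
    [[0.9, 1.5, 30], 0],
    [[1, 1.6, 34], 0],
    [[1.1, 1.7, 38], 0],
  ],
  gripper=5,
  squeeze=25,
)

```text
t: 6.4
position: [0.2957, 0.0831, 0.5738]
eef_rot: [[0.924, -0.133, 0.359], [-0.124, -0.991, -0.048], [0.362, -0.0, -0.932]]
ft_force: [1.0, 0.1, 0.4]
opening: 0.05
```

```bash
cat >> h.py <<'E'
def go(T,yaw=None):
    from plant import monitor
    o=monitor.get_obs();R=o['eef_rot'];p=o['position'];d=R.T@(np.array(T)-p)*100
    print("t",o['t'],"pos",p.round(4),"j",o['joint_pos'].round(2),"F",o['ft_force'].round(1),"op",o['opening'].round(4))
    print("lean",np.degrees(np.arccos(-R[2,2])).round(2),"leanaz",np.degrees(np.arctan2(R[1,2],R[0,2])).round(2),"jaw az+90",np.degrees(np.arctan2(R[1,1],R[0,1])).round(2)+90,"yz",R[2,1].round(4))
    print("shift cm",d.round(2),"tool x",R[:,0].round(4),"y",R[:,1].round(4),"z",R[:,2].round(4))
E
python3 -c "
from h import *
go([.473,.035,.15])"
```

```text
Traceback (most recent call last):
  File "h.py", line 48, in go
    print("t",o['t'],"pos",p.round(4),"j",o['joint_pos'].round(2),"F",o['ft_force'].round(1),"op",o['opening'].round(4))
                                                                                                  ^^^^^^^^^^^^^^^^^^
AttributeError: 'float' object has no attribute 'round'
```

```bash
sed -i "s/o\['opening'\].round(4)/round(o['opening'],4)/" h.py
python3 -c "
from h import *
go([.473,.035,.15])"
```

```text
t 6.4 pos [0.2957 0.0831 0.5738] j [-0.07 -0.4   1.54 -0.02  1.64  1.63] F [1.  0.1 0.4] op 0.05
lean 21.21 leanaz -7.63 jaw az+90 -7.640000000000001 yz -0.0001
shift cm [ 1.65  2.42 46.1 ] tool x [ 0.924  -0.124   0.3617] y [-1.330e-01 -9.911e-01 -1.000e-04] z [ 0.3585 -0.048  -0.9323]
```

apply_moves(
  commands=[
    [[0.2, 0.3, 5], 0.5],
    [[0.4, 0.6, 10], 1],
    [[0.6, 0.9, 15], 1],
    [[0.8, 1.2, 20], 1],
    [[1, 1.5, 25], 1],
    [[1.2, 1.7, 30], 1],
    [[1.3, 1.9, 34.5], 1],
    [[1.4, 2.2, 39], 1],
    [[1.5, 2.4, 43], 1],
    [[1.65, 2.4, 46], 1],
  ],
)

```text
t: 7.4
position: [0.4715, 0.0342, 0.1473]
eef_rot: [[0.923, -0.153, 0.353], [-0.146, -0.988, -0.048], [0.356, -0.007, -0.934]]
ft_force: [0.5, 0.2, 0.1]
opening: 0.0501
```

```bash
python3 - <<'E'
from h import *
from plant import grab_frame
go([.516,.029,.038])
for n in("scene","top"): cv2.imwrite(f"pics/{n}3.png",grab_frame(n)[:,:,::-1])
big(cv2.imread("pics/scene3.png"),280,140,440,260,5,"pics/s4.png")
E
```

```text
t 7.4 pos [0.4715 0.0342 0.1473] j [-0.17  0.33  2.15  0.05  0.3   1.51] F [0.5 0.2 0.1] op 0.0501
lean 20.88 leanaz -7.71 jaw az+90 -8.810000000000002 yz -0.0073
shift cm [ 0.29 -0.09 11.81] tool x [ 0.9229 -0.1456  0.3564] y [-0.1531 -0.9882 -0.0073] z [ 0.3533 -0.0478 -0.9343]
```

View pics/scene3.png

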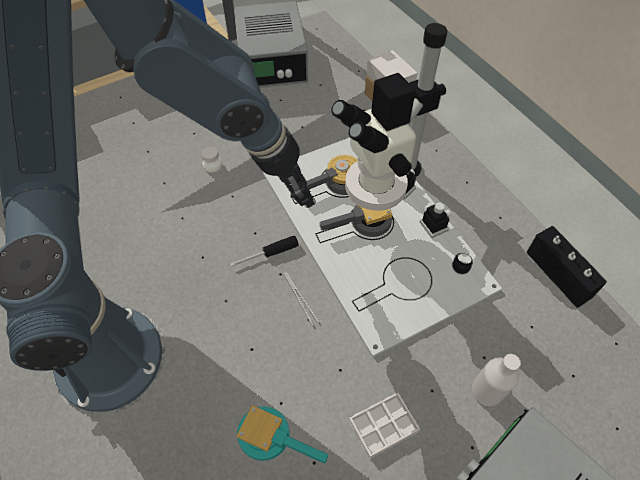

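View pics/top3.png

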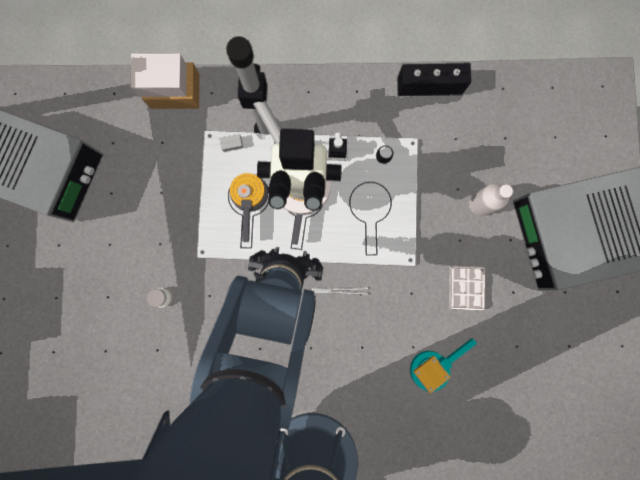

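apply_moves(
  commands=[
    [[0.1, 0, 3], 0],
    [[0.2, -0.1, 6], 0],
    [[0.3, -0.1, 8.5], 0],
    [[0.3, -0.1, 10.5], 0],
    [[0.3, -0.1, 11.6], 0],
    [[0.3, -0.1, 11.8], 0],
    [[0.3, -0.1, 11.8], 0],
  ],
)

```text
t: 8.2
position: [0.515, 0.0291, 0.0374]
eef_rot: [[0.924, -0.155, 0.349], [-0.148, -0.988, -0.046], [0.352, -0.009, -0.936]]
ft_force: [0.7, 0.1, 0.4]
opening: 0.0503
```

```bash
python3 - <<'E'
from h import *
from plant import grab_frame
go([.516,.029,.038])
for n in("scene","top"): cv2.imwrite(f"pics/{n}4.png",grab_frame(n)[:,:,::-1])
big(cv2.imread("pics/scene4.png"),280,140,440,260,5,"pics/s5.png")
big(cv2.imread("pics/top4.png"),220,165,330,265,6,"pics/t5.png")
E
```

```text
t 8.2 pos [0.515  0.0291 0.0374] j [-0.17  0.64  2.13  0.56  0.02  1.  ] F [0.7 0.1 0.4] op 0.0503
lean 20.62 leanaz -7.59 jaw az+90 -8.89 yz -0.0086
shift cm [ 0.11 -0.   -0.02] tool x [ 0.9243 -0.1477  0.352 ] y [-0.1546 -0.9879 -0.0086] z [ 0.349  -0.0465 -0.936 ]
```

View pics/s5.png

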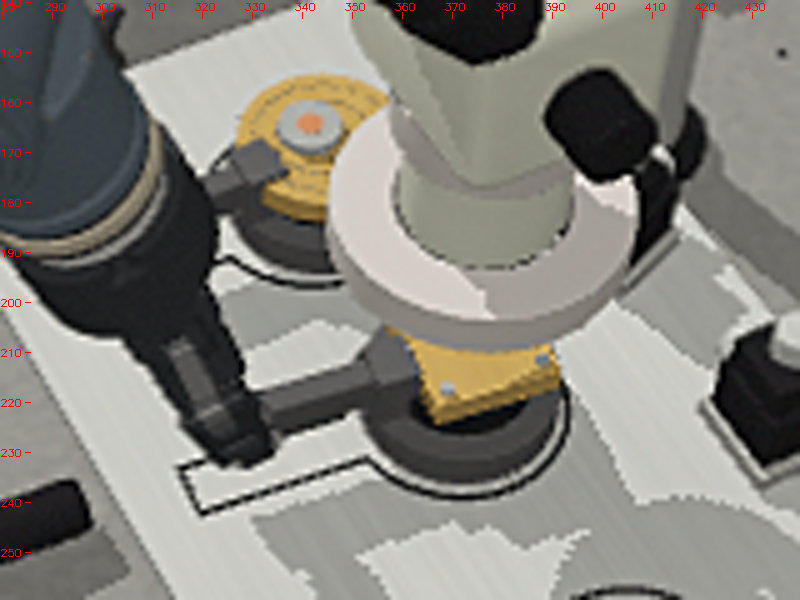

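View pics/t5.png

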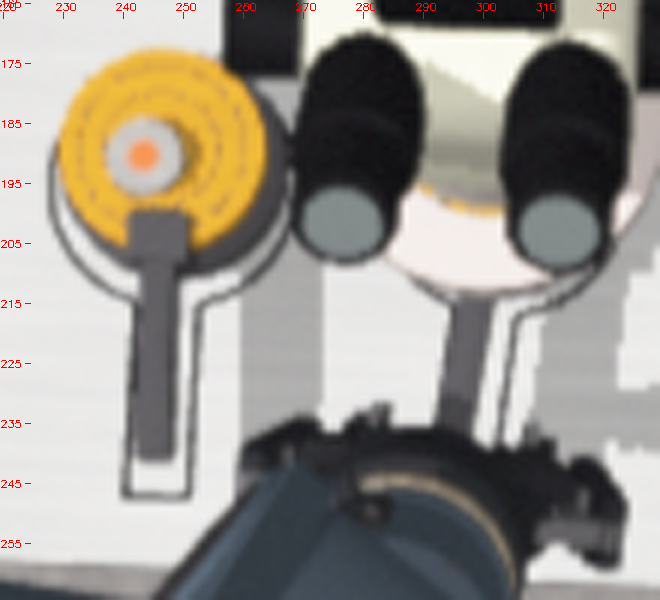

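apply_moves(
  commands=[
    [[0, 0, 0], 0],
    [[0, 0, 0], 0],
    [[0, 0, 0], 0],
    [[0, 0, 0], 0],
    [[0, 0, 0], 0],
  ],
  gripper=0.8,
  squeeze=22,
)

```text
t: 8.8
position: [0.5151, 0.0293, 0.0379]
eef_rot: [[0.924, -0.153, 0.35], [-0.146, -0.988, -0.047], [0.353, -0.008, -0.936]]
ft_force: [0.1, 0.6, 0.5]
opening: 0.0079
```

```bash
python3 - <<'E'
from h import *
go([.515,.009,.0374])
E
```

```text
t 8.8 pos [0.5151 0.0293 0.0379] j [-0.17  0.64  2.13  0.56  0.02  1.01] F [0.1 0.6 0.5] op 0.0079
lean 20.67 leanaz -7.61 jaw az+90 -8.819999999999993 yz -0.008
shift cm [0.27 2.   0.14] tool x [ 0.9241 -0.1462  0.353 ] y [-0.1533 -0.9881 -0.008 ] z [ 0.3499 -0.0468 -0.9356]
```

```bash
python3 - <<'E'
from h import *
from plant import grab_frame
for n in("scene",): cv2.imwrite(f"pics/{n}5.png",grab_frame(n)[:,:,::-1])
big(cv2.imread("pics/scene5.png"),290,170,390,250,8,"pics/s6.png")
p=[.5151,.0293,.0379];print(proj("scene",[p,[.518,.029,.0304]]))
E
```

```text
[[330.72246366 226.41497833]
 [331.90245897 227.99703653]]
```

View pics/s6.png

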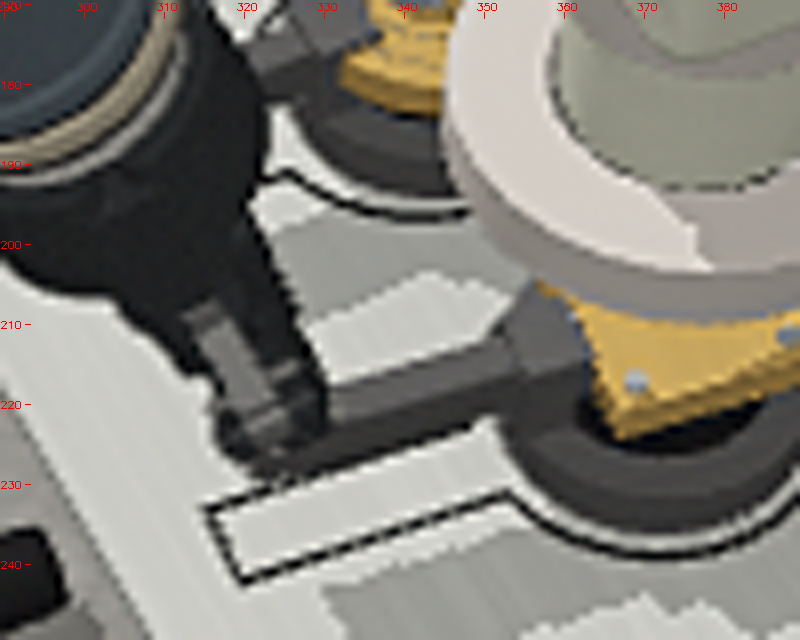

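```bash
python3 - <<'E'
from h import *
from plant import monitor,grab_frame
o=monitor.get_obs();R=o['eef_rot'];p=o['position']
for l,v in(("grasp",[0,0,-.011]),("tip",[0,0,.008]),("tip near edgeL",[-.011,.012,.008]),("tip near R",[.011,.012,.008]),("grasp near",[0,.012,-.011])):
    q=p+R@np.array(v);print(l,q.round(4),proj("scene",[q])[0].round(1),((proj("scene",[q])[0]-[290,170]+.5)*8).round())
cv2.imwrite("pics/top5.png",grab_frame("top")[:,:,::-1]);big(cv2.imread("pics/top5.png"),250,185,350,265,8,"pics/t6.png")
E
```

```text
grasp [0.5112 0.0297 0.0482] [329.1 224.2] [317. 438.]
tip [0.5179 0.0288 0.0304] [331.9 228.1] [339. 469.]
tip near edgeL [0.5059 0.0186 0.0264] [329.5 234.9] [320. 523.]
tip near R [0.5262 0.0154 0.0342] [338.5 229.9] [392. 483.]
grasp near [0.5094 0.0179 0.0481] [331.3 228.6] [334. 472.]
```

View pics/t6.png

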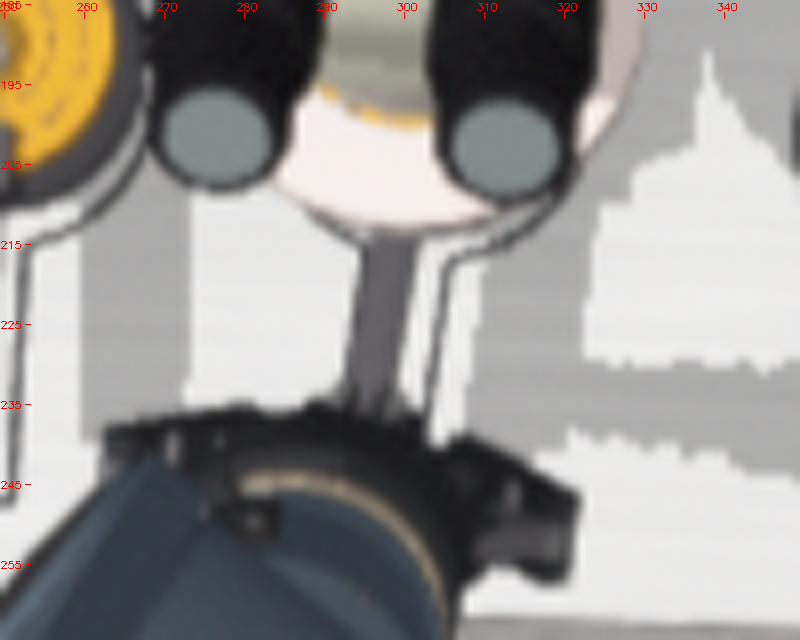

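```bash
python3 - <<'E'
from h import *
R=np.array([[0.923,-0.153,0.353],[-0.146,-0.988,-0.048],[0.356,-0.007,-0.934]]);p=np.array([.4715,.0342,.1473])
im=cv2.imread("pics/scene3.png")
for v in([0,0,0],[0,.025,.0],[0,-.025,.0],[0,0,-.1],[0,0,-.2]):
    q=proj("scene",[p+R@np.array(v)])[0];print(v,q.round(1));cv2.circle(im,tuple(int(round(a)) for a in q),1,(0,0,255),-1)
big(im,230,130,340,230,7,"pics/s7.png")
im=cv2.imread("pics/top3.png")
for v in([0,0,0],[0,.025,.0],[0,-.025,.0],[0,0,-.1],[0,0,-.2]):
    q=proj("top",[p+R@np.array(v)])[0];print(v,q.round(1));cv2.circle(im,tuple(int(round(a)) for a in q),1,(0,0,255),-1)
big(im,230,220,340,320,7,"pics/t7.png")
E
```

```text
[0, 0, 0] [311. 201.]
[0, 0.025, 0.0] [315.6 210.6]
[0, -0.025, 0.0] [306.4 191.6]
[0, 0, -0.1] [291.5 174.3]
[0, 0, -0.2] [268.3 142.4]
[0, 0, 0] [290.8 249.3]
[0, 0.025, 0.0] [302.7 251. ]
[0, -0.025, 0.0] [278.9 247.7]
[0, 0, -0.1] [285.4 264.1]
[0, 0, -0.2] [278.5 282.6]
```

View pics/s7.png

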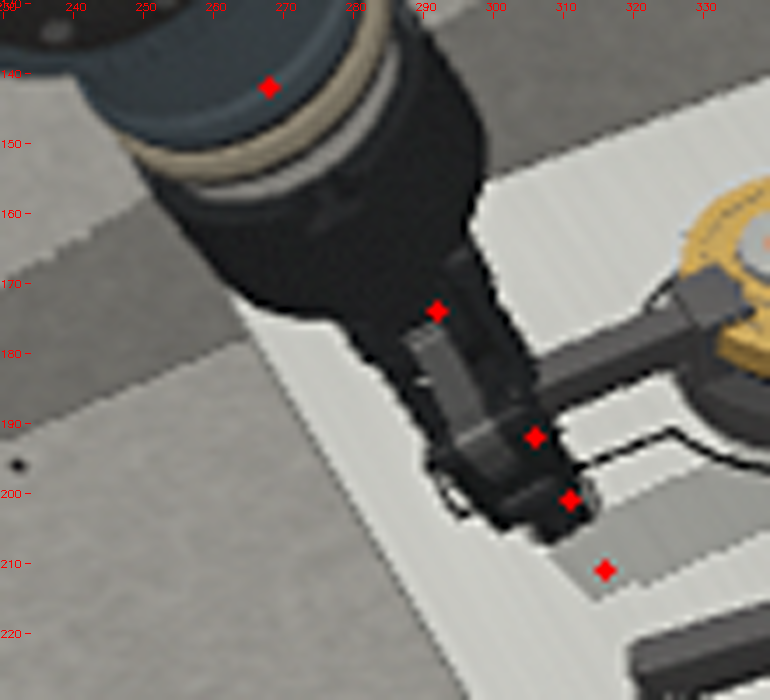

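View pics/t7.png

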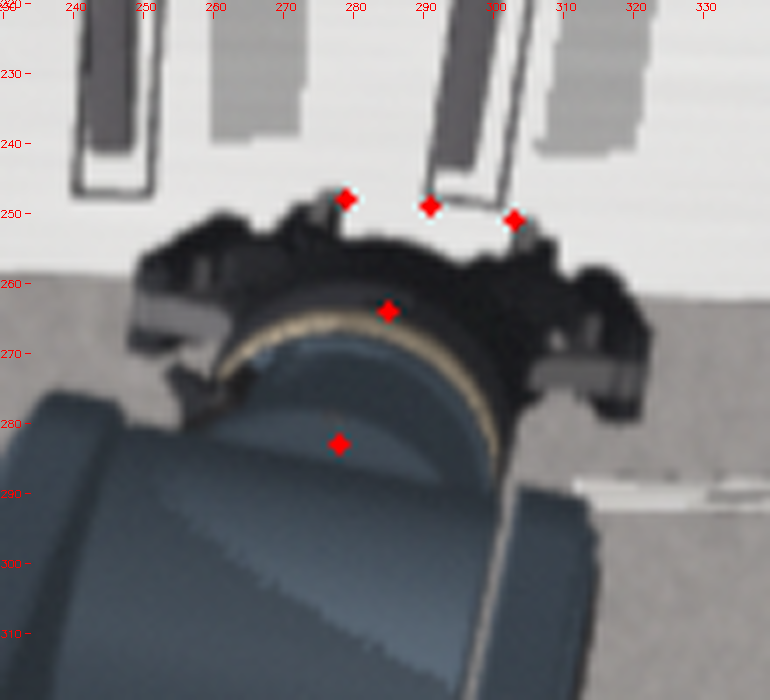

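apply_moves(
  commands=[
    [[0, 0, 0], 0],
    [[0, 0, 0], 0],
    [[0, 0, 0], 0],
  ],
  gripper=0,
)

```text
t: 9.2
position: [0.515, 0.0292, 0.0377]
eef_rot: [[0.924, -0.153, 0.35], [-0.146, -0.988, -0.047], [0.353, -0.008, -0.936]]
ft_force: [0.1, 0.2, -0.3]
opening: 0.0
```

```bash
python3 - <<'E'
from h import *
from plant import grab_frame
go([.515,.009,.0374])
for n in("scene",): cv2.imwrite(f"pics/{n}6.png",grab_frame(n)[:,:,::-1])
big(cv2.imread("pics/scene6.png"),290,170,390,250,8,"pics/s8.png")
E
```

```text
t 9.2 pos [0.515  0.0292 0.0377] j [-0.17  0.64  2.13  0.56  0.02  1.01] F [ 0.1  0.2 -0.3] op 0.0
lean 20.66 leanaz -7.62 jaw az+90 -8.819999999999993 yz -0.0079
shift cm [0.28 2.   0.12] tool x [ 0.9242 -0.1463  0.3527] y [-0.1534 -0.9881 -0.0079] z [ 0.3497 -0.0468 -0.9357]
```

View pics/s8.png

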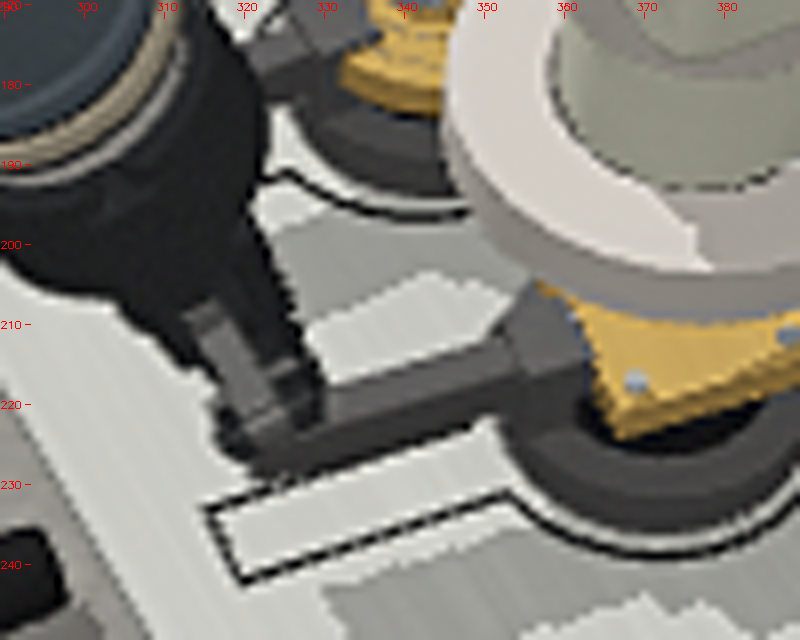

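```bash
python3 - <<'E'
from h import *
p=np.array([.5179,.0288,.0304])
for v in([0,0,0],[0,0,.01],[0,0,.02],[0,0,.03],[-.01,0,0],[0,.01,0]): print(v,((proj("scene",[p+v])[0]-[290,170]+.5)*8).round(), proj("top",[p+v])[0].round(1))
from plant import monitor
o=monitor.get_obs();print(o['joint_torque'].round(2))
E
```

```text
[0, 0, 0] [339. 469.] [296.  233.7]
[0, 0, 0.01] [340. 447.] [295.8 233.2]
[0, 0, 0.02] [341. 425.] [295.6 232.7]
[0, 0, 0.03] [341. 402.] [295.4 232.2]
[-0.01, 0, 0] [307. 484.] [296. 238.]
[0, 0.01, 0] [320. 442.] [291.7 233.8]
[ 0.000e+00 -3.455e+01 -3.440e+00  2.000e-02 -1.030e+00  0.000e+00]
```

```bash
python3 - <<'E'
from h import *
a=cv2.imread("pics/scene3.png")[170:220,280:330];b=cv2.imread("pics/scene6.png")[200:250,295:345];c=cv2.imread("pics/scene2.png")[200:250,295:345]
f=lambda i:cv2.resize(np.clip((i/255.)**.5*255,0,255).astype(np.uint8),None,fx=8,fy=8,interpolation=cv2.INTER_NEAREST)
cv2.imwrite("pics/z1.png",np.hstack([f(a),f(b)]));cv2.imwrite("pics/z2.png",f(c))
t=cv2.imread("pics/top3.png")[230:280,240:340];cv2.imwrite("pics/z3.png",f(t))
E
```

```text
(no output)
```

View pics/z1.png

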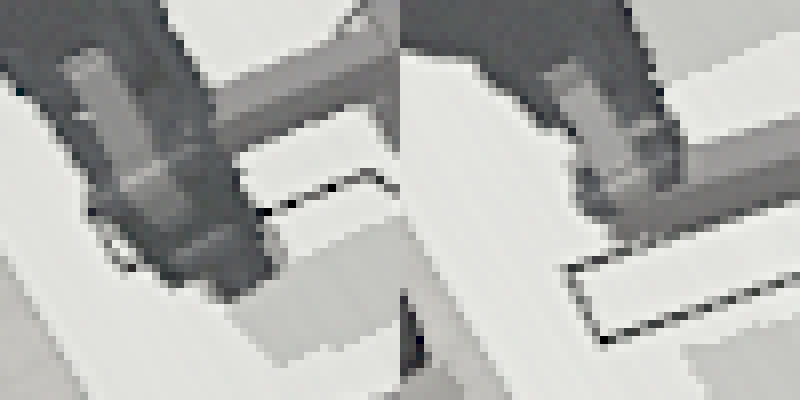

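View pics/z3.png

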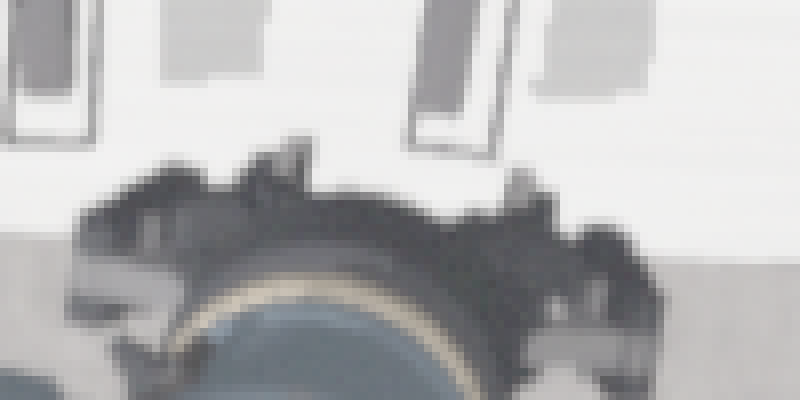

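View z2.

```bash
python3 - <<'E'
import cv2,numpy as np
f=lambda i:cv2.resize(np.clip((i/255.)**.5*255,0,255).astype(np.uint8),None,fx=8,fy=8,interpolation=cv2.INTER_NEAREST)
o=[]
for n in("scene2","scene6"): o.append(f(cv2.imread(f"pics/{n}.png")[200:250,300:350]))
cv2.imwrite("pics/z4.png",np.hstack(o))
E
```

```text
(no output)
```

View pics/z4.png

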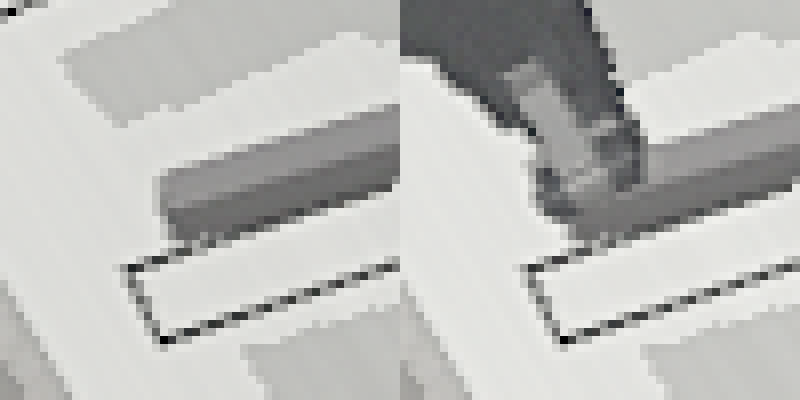

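```bash
python3 - <<'E'
from h import *
R=np.array([[0.923,-0.153,0.353],[-0.146,-0.988,-0.048],[0.356,-0.007,-0.934]]);p=np.array([.4715,.0342,.1473])
for a in((305,251),(305,254),(307,254)):
  for b in((309.5,206.5),(313.5,202),(306,206)):
    q=tri(a,b);print(a,b,q.round(4),"tool",(R.T@(q-p)).round(4), (proj("top",[q])[0]-a).round(1))
E
```

```text
(305, 251) (309.5, 206.5) [0.4602 0.0066 0.1694] tool [ 0.0015  0.0289 -0.0233] [-1.2  2.8]
(305, 251) (313.5, 202) [0.463  0.0046 0.1825] tool [ 0.009   0.0303 -0.0344] [-0.4  0.9]
(305, 251) (306, 206) [0.457  0.0076 0.1726] tool [-0.0005  0.0283 -0.0275] [-1.8  4.3]
(305, 254) (309.5, 206.5) [0.4564 0.0055 0.1725] tool [-0.0008  0.0305 -0.0274] [-0.7  1.6]
(305, 254) (313.5, 202) [0.4592 0.0034 0.1857] tool [ 0.0068  0.032  -0.0387] [ 0.1 -0.3]
(305, 254) (306, 206) [0.4533 0.0066 0.1755] tool [-0.0028  0.0299 -0.0314] [-1.3  3. ]
(307, 254) (309.5, 206.5) [0.4553 0.0016 0.1777] tool [ 0.0006  0.0345 -0.0326] [-0.8  1.9]
(307, 254) (313.5, 202) [ 4.581e-01 -4.000e-04  1.907e-01] tool [ 0.0081  0.0359 -0.0436] [-0.   0.1]
(307, 254) (306, 206) [0.4521 0.0027 0.1807] tool [-0.0014  0.0338 -0.0365] [-1.4  3.4]
```

apply_moves(
  commands=[
    [[0, 0, -0.5], 0],
    [[0, 0, -0.5], 0],
    [[0, 0, -0.5], 0],
    [[0, 0, 0], 0],
    [[0, 0, 0.5], 0],
    [[0, 0, 0.8], 0],
    [[0, 0, 1], 0],
    [[0, 0, 1], 0],
  ],
  gripper=5,
)

```text
t: 10.05
position: [0.5191, 0.0288, 0.0283]
eef_rot: [[0.925, -0.153, 0.349], [-0.146, -0.988, -0.047], [0.352, -0.007, -0.936]]
ft_force: [-0.2, -0.1, -0.2]
opening: 0.0499
```

```bash
python3 - <<'E'
from h import *
from plant import grab_frame
go([.5224,.0282,.018])
for n in("scene",): cv2.imwrite(f"pics/{n}7.png",grab_frame(n)[:,:,::-1])
big(cv2.imread("pics/scene7.png"),290,170,390,250,8,"pics/s9.png")
E
```

```text
t 10.05 pos [0.5191 0.0288 0.0283] j [-0.17  0.66  2.12  1.27  0.01  0.29] F [-0.2 -0.1 -0.2] op 0.0499
lean 20.61 leanaz -7.67 jaw az+90 -8.799999999999997 yz -0.0074
shift cm [-0.05  0.02  1.08] tool x [ 0.9246 -0.1457  0.3519] y [-0.1529 -0.9882 -0.0074] z [ 0.3488 -0.047  -0.936 ]
```

View pics/s9.png

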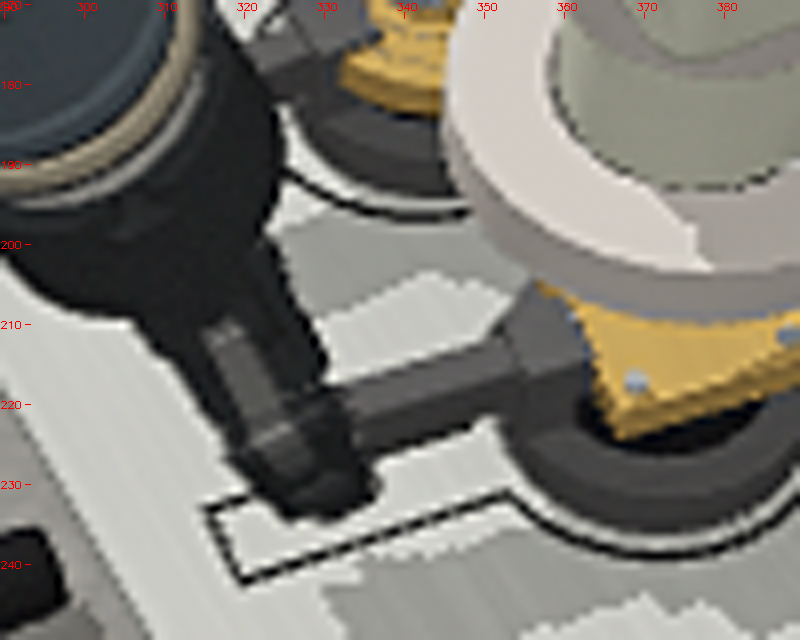

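apply_moves(
  commands=[
    [[0, 0, 0.3], 0],
    [[0, 0, 0.6], 0],
    [[0, 0, 0.8], 0],
    [[0, 0, 1], 0],
    [[0, 0, 1.2], 0],
    [[0, 0, 1.3], 0],
    [[0, 0, 1.3], 0],
    [[0, 0, 1.3], 0],
  ],
)

```text
t: 10.9
position: [0.5245, 0.028, 0.0174]
eef_rot: [[0.926, -0.154, 0.346], [-0.147, -0.988, -0.046], [0.349, -0.009, -0.937]]
ft_force: [0.7, 0.3, -0.1]
opening: 0.05
```

apply_moves(
  commands=[
    [[0, 0, 0], 0],
    [[0, 0, 0], 0],
    [[0, 0, 0], 0],
    [[0, 0, 0], 0],
    [[0, 0, 0], 0],
  ],
  gripper=0,
  squeeze=20,
)

```text
t: 11.4
position: [0.5244, 0.028, 0.0175]
eef_rot: [[0.926, -0.154, 0.346], [-0.147, -0.988, -0.046], [0.349, -0.008, -0.937]]
ft_force: [0.2, 0.4, 1.1]
opening: 0.0135
```

```bash
python3 - <<'E'
from h import *
from plant import grab_frame
go([.5224,.0282,.018])
for n in("scene","top"): cv2.imwrite(f"pics/{n}8.png",grab_frame(n)[:,:,::-1])
big(cv2.imread("pics/scene8.png"),290,170,390,250,8,"pics/s10.png")
E
```

```text
t 11.4 pos [0.5244 0.028  0.0175] j [-0.17  0.69  2.11  2.17  0.02 -0.61] F [0.2 0.4 1.1] op 0.0135
lean 20.42 leanaz -7.54 jaw az+90 -8.849999999999994 yz -0.0085
shift cm [-0.17  0.01 -0.12] tool x [ 0.9256 -0.147   0.3488] y [-0.1538 -0.9881 -0.0085] z [ 0.3459 -0.0458 -0.9372]
```

View pics/s10.png

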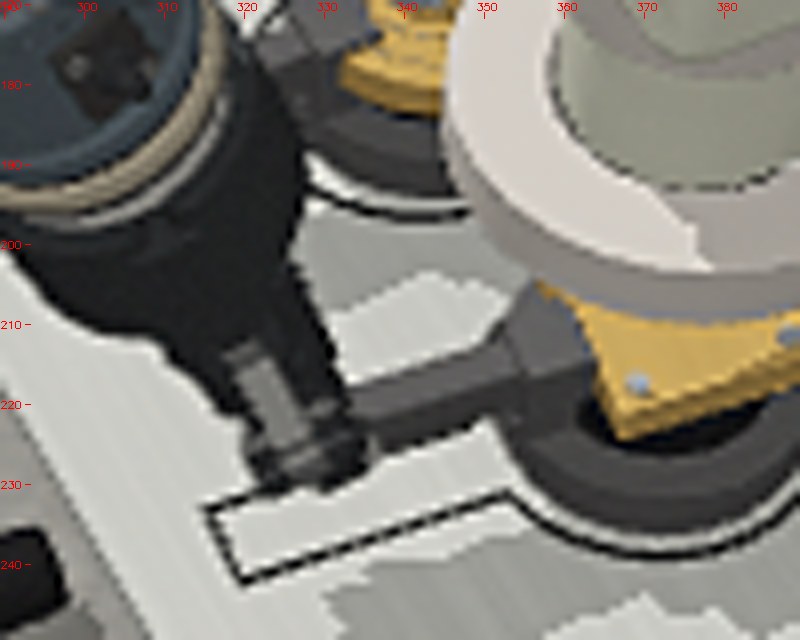

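apply_moves(
  commands=[
    [[0, 0.3, 0], 0],
    [[0, 0.6, 0], 0],
    [[0.1, 1, 0], 0],
    [[0.1, 1.5, 0], 0],
    [[0.1, 2, 0], 0],
    [[0.1, 2.5, 0], 0],
    [[0.2, 3, 0], 0],
    [[0.2, 3.5, 0], 0],
    [[0.2, 4, 0], 0],
    [[0.2, 4, 0], 0],
  ],
)

```text
t: 12.5
position: [0.5199, -0.0129, 0.0177]
eef_rot: [[0.925, -0.156, 0.345], [-0.149, -0.988, -0.047], [0.348, -0.008, -0.937]]
ft_force: [0.4, 0.4, -1.0]
opening: 0.0135
```

```bash
python3 - <<'E'
from h import *
go([.5244-.016,.028-.1616,.0175])
E
```

```text
t 12.5 pos [ 0.5199 -0.0129  0.0177] j [-0.27  0.69  2.12  1.97  0.05 -0.51] F [ 0.4  0.4 -1. ] op 0.0135
lean 20.39 leanaz -7.76 jaw az+90 -8.980000000000004 yz -0.0079
shift cm [ 0.73 12.1   0.19] tool x [ 0.9255 -0.149   0.3483] y [-0.156  -0.9877 -0.0079] z [ 0.3452 -0.047  -0.9373]
```

apply_moves(
  commands=[
    [[0, 0.8, 0], 0],
    [[0.1, 2, 0], 0],
    [[0.2, 3.5, 0], 0],
    [[0.3, 5, 0.1], 0],
    [[0.4, 6.5, 0.1], 0],
    [[0.5, 8, 0.1], 0],
    [[0.6, 9.5, 0.1], 0],
    [[0.7, 11, 0.2], 0],
    [[0.7, 12, 0.2], 0],
    [[0.7, 12.1, 0.2], 0],
  ],
)

```text
t: 13.5
position: [0.5083, -0.1353, 0.0175]
eef_rot: [[0.925, -0.158, 0.346], [-0.151, -0.987, -0.049], [0.349, -0.007, -0.937]]
ft_force: [1.4, 0.5, -1.5]
opening: 0.0133
```

```bash
python3 - <<'E'
from h import *
from plant import grab_frame
go([.5244-.016,.028-.1616,.0175])
for n in("scene","top"): cv2.imwrite(f"pics/{n}9.png",grab_frame(n)[:,:,::-1])
big(cv2.imread("pics/scene9.png"),310,190,450,310,5.7,"pics/s11.png")
big(cv2.imread("pics/top9.png"),270,170,410,270,5.7,"pics/t11.png")
E
```

```text
t 13.5 pos [ 0.5083 -0.1353  0.0175] j [-0.56  0.69  2.11  1.44  0.15 -0.25] F [ 1.4  0.5 -1.5] op 0.0133
lean 20.44 leanaz -8.0 jaw az+90 -9.11 yz -0.0072
shift cm [-0.02 -0.17 -0.01] tool x [ 0.9248 -0.1509  0.3491] y [-0.1584 -0.9873 -0.0072] z [ 0.3458 -0.0486 -0.937 ]
```

View pics/s11.png

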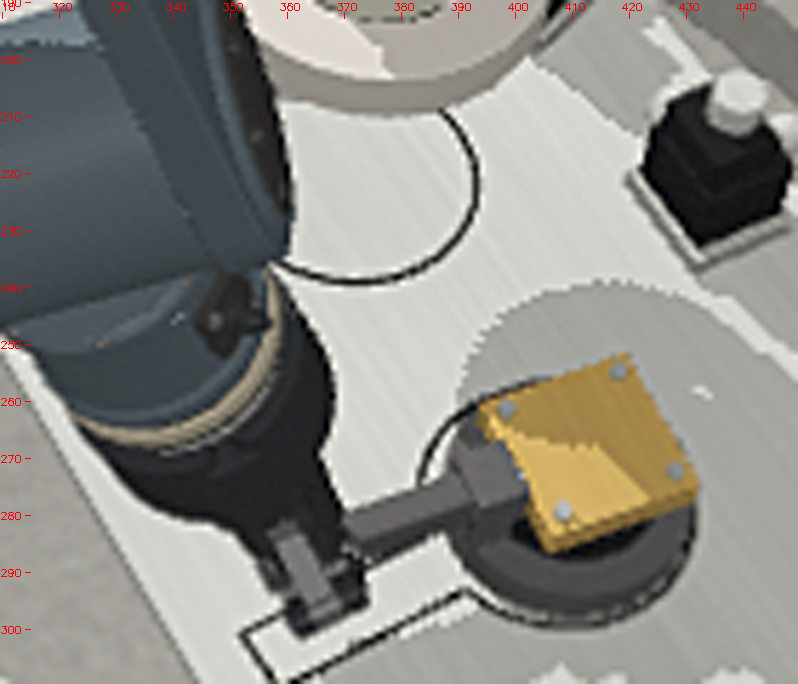

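View pics/t11.png

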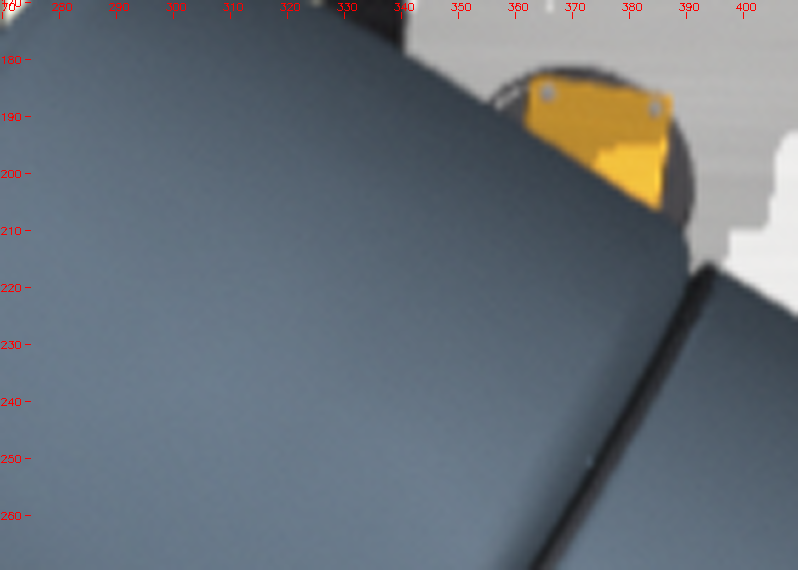

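```bash
python3 - <<'E'
from h import *
from scipy.optimize import least_squares
g=lambda x,y:(310+x/5.7-.5,190+y/5.7-.5)
P=plane("scene",[g(462,560),g(480,584),g(500,602),g(520,614),g(545,624),g(575,627),g(605,622),g(635,609)],.012)
r=least_squares(lambda p:np.hypot(P[:,0]-p[0],P[:,1]-p[1])-.045,(.594,-.147));print(r.x.round(4),(r.fun*1000).round(1))
# plate corner studs triangulate / handle
E
```

```text
[ 0.5954 -0.1507] [-1.  -0.6  0.1  0.5  1.2  0.7 -0.3 -1.4]
```

apply_moves(
  commands=[
    [[-0.1, -0.3, 0], 0],
    [[-0.2, -0.6, 0], 0],
    [[-0.2, -0.7, 0], 0],
    [[-0.2, -0.7, 0], 0],
  ],
)

```text
t: 14.0
position: [0.5082, -0.1288, 0.0172]
eef_rot: [[0.924, -0.161, 0.346], [-0.152, -0.987, -0.052], [0.35, -0.004, -0.937]]
ft_force: [-0.1, -4.4, 3.6]
opening: 0.0132
```

apply_moves(
  commands=[
    [[0, 0, 0], 0],
    [[0, 0, 0], -1],
    [[0, 0.2, 0], -3],
    [[0.1, 0.5, 0], -5],
    [[0.1, 0.9, 0], -7],
    [[0.15, 1.3, 0], -9],
    [[0.15, 1.6, 0], -9],
    [[0.15, 1.8, 0.05], -9],
    [[0.15, 1.85, 0.05], -9],
  ],
  gripper=2,
)

```text
t: 14.9
position: [0.5066, -0.1474, 0.0171]
eef_rot: [[0.938, -0.014, 0.346], [0.004, -0.999, -0.052], [0.346, 0.05, -0.937]]
ft_force: [-0.3, 0.4, -0.1]
opening: 0.02
```

```bash
python3 - <<'E'
from h import *
from plant import grab_frame
go([.5244-.016,.028-.1616,.0175])
for n in("scene",): cv2.imwrite(f"pics/{n}10.png",grab_frame(n)[:,:,::-1])
big(cv2.imread("pics/scene10.png"),310,190,450,320,5.7,"pics/s12.png")
E
```

```text
t 14.9 pos [ 0.5066 -0.1474  0.0171] j [-0.59  0.69  2.1   1.42  0.15 -0.41] F [-0.3  0.4 -0.1] op 0.02
lean 20.48 leanaz -8.55 jaw az+90 -0.8299999999999983 yz 0.0501
shift cm [ 0.18 -1.38 -0.05] tool x [0.9382 0.0038 0.3462] y [-0.0144 -0.9986  0.0501] z [ 0.3459 -0.052  -0.9368]
```

View pics/s12.png

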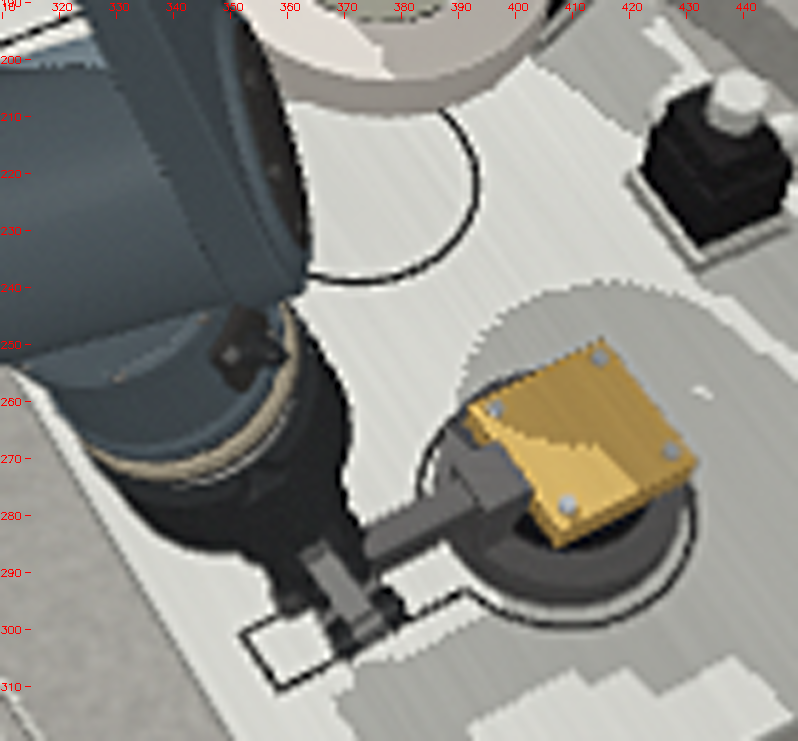

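apply_moves(
  commands=[
    [[0, 0, 0], 0],
    [[0, 0, 0], 0],
    [[0, 0, -0.5], 0],
    [[0, 0, -2], 0],
    [[0, 0, -5], 0],
    [[0, 0, -9], 2],
    [[0, 0, -13], 4],
    [[0, 0, -17], 6],
    [[0, 0, -21], 8],
    [[0, 0, -24], 8],
  ],
  gripper=4.5,
)

```text
t: 15.95
position: [0.4228, -0.1349, 0.2448]
eef_rot: [[0.926, -0.145, 0.348], [-0.135, -0.989, -0.055], [0.352, 0.004, -0.936]]
ft_force: [1.0, -0.3, -0.1]
opening: 0.0449
```

```bash
python3 - <<'E'
from h import *
from plant import grab_frame
go([.45,.15,.2])
for n in("scene","top"): cv2.imwrite(f"pics/{n}11.png",grab_frame(n)[:,:,::-1])
big(cv2.imread("pics/scene11.png"),300,190,440,320,5.7,"pics/s13.png")
E
```

```text
t 15.95 pos [ 0.4228 -0.1349  0.2448] j [-0.7   0.08  2.07  0.29  0.69  0.82] F [ 1.  -0.3 -0.1] op 0.0449
lean 20.62 leanaz -8.93 jaw az+90 -8.36 yz 0.0037
shift cm [ -2.9  -28.59   3.58] tool x [ 0.9262 -0.1348  0.3521] y [-0.1454 -0.9894  0.0037] z [ 0.3479 -0.0546 -0.9359]
```

View pics/s13.png

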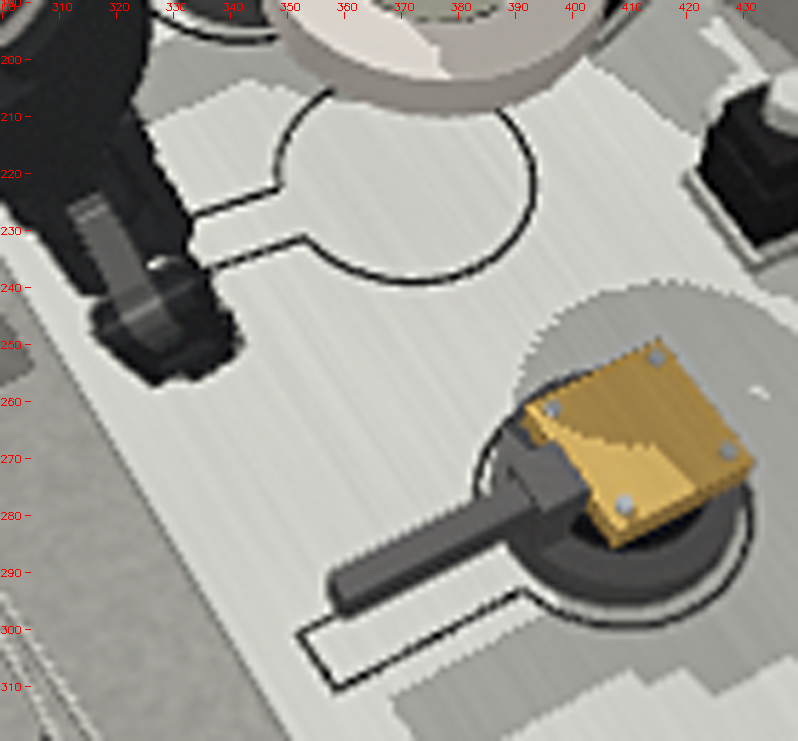

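View pics/top11.png

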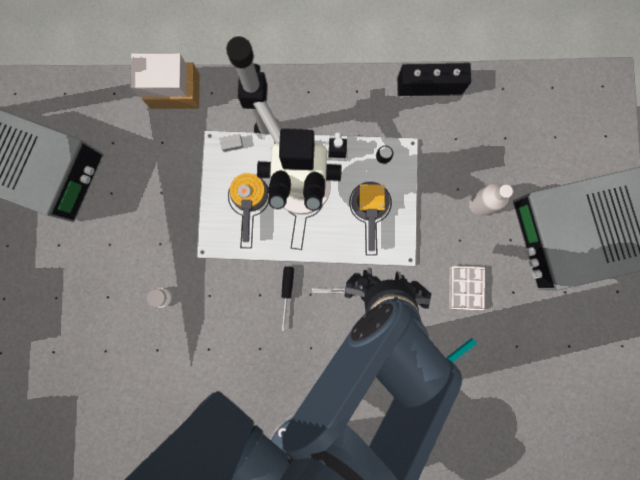

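```bash
python3 - <<'E'
from h import *
from scipy.optimize import least_squares
t=cv2.imread("pics/top11.png");s=cv2.imread("pics/scene11.png")
big(t,280,170,400,260,6.6,"pics/t13.png")
g=lambda x,y:(300+x/5.7-.5,190+y/5.7-.5)
def circ(n,pts,r,c0,z=.012):
    P=plane(n,pts,z);q=least_squares(lambda p:np.hypot(P[:,0]-p[0],P[:,1]-p[1])-r,c0);print(n,q.x.round(4),(q.fun*1000).round(1))
circ("scene",[g(513,553),g(530,573),g(550,587),g(575,598),g(605,604),g(640,603),g(675,594),g(705,576)],.045,(.594,-.147))
def arc(n,im,pts,l,c0):
    P=np.vstack([seg(im,n,a,b,hw=1.7,trim=0) for a,b in zip(pts[:-1],pts[1:])])
    r=least_squares(lambda p:np.hypot(P[:,0]-p[0],P[:,1]-p[1])-.0495,c0,loss='soft_l1',f_scale=.001)
    print(l,n,len(P),r.x.round(4),"rms",np.sqrt(np.mean(r.fun**2)).round(4))
arc("scene",s,[g(305,237),g(330,260),g(360,276),g(395,283),g(430,281),g(470,270),g(500,251),g(522,225),g(534,195),g(533,160),g(520,130)],"view",(.609,.0146))
U=fitl(seg(s,"scene",g(195,215),g(275,190)));L=fitl(seg(s,"scene",g(215,268),g(305,237)))
for l in(U,L):
    print("line ang",np.degrees(np.arctan2(l[1][1],l[1][0])).round(2),l[0].round(4))
# sq handle angle scene z.057
P=plane("scene",[g(330,570),g(508,478),g(345,595),g(510,505)],.057);print(P.round(4).tolist());print([np.degrees(np.arctan2(*(P[i+1]-P[i])[::-1])).round(2) for i in(0,2)])
E
```

```text
scene [ 0.5957 -0.1417] [-0.6  0.3  0.4  0.3 -0.  -0.4 -0.2  0.2]
view scene 127 [0.6094 0.0145] rms 0.0002
line ang -8.93 [0.5456 0.037 ]
line ang -8.53 [0.5416 0.0123]
[[0.4759, -0.1357], [0.5481, -0.1364], [0.4752, -0.1463], [0.5427, -0.1456]]
[np.float64(-0.53), np.float64(0.6)]
```

View pics/t13.png

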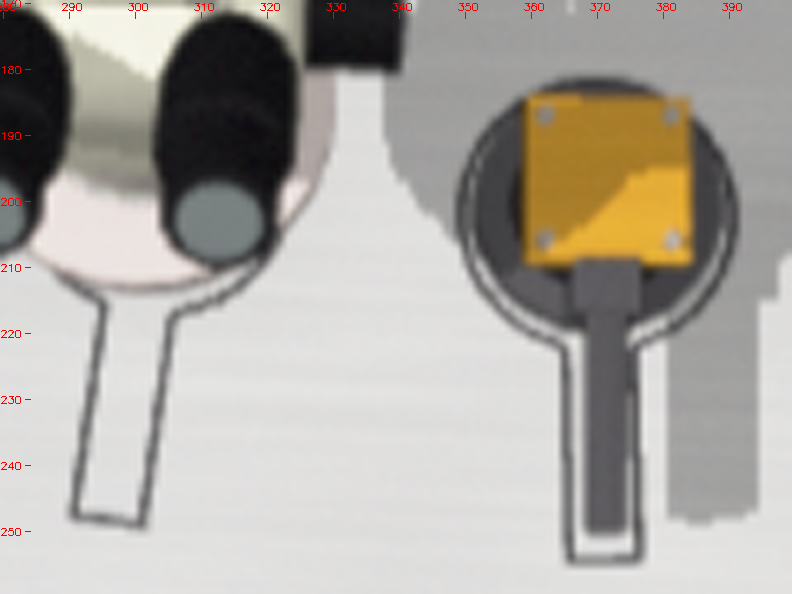

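apply_moves(
  commands=[
    [[0, -0.3, 4], 0.5],
    [[0, -0.8, 8], 0.5],
    [[-0.1, -1.2, 12], 0.5],
    [[-0.1, -1.6, 16], 0.5],
    [[-0.1, -1.9, 19], 0.5],
    [[-0.2, -1.9, 21.5], 0.5],
    [[-0.2, -1.9, 23.2], 0.5],
    [[-0.2, -1.9, 24.1], 0.5],
    [[-0.2, -1.9, 24.2], 0.5],
    [[-0.2, -1.9, 24.2], 0.5],
  ],
  gripper=6,
)

```text
t: 17.05
position: [0.51, -0.1305, 0.0184]
eef_rot: [[0.924, -0.153, 0.351], [-0.142, -0.988, -0.057], [0.355, 0.003, -0.935]]
ft_force: [-0.0, -0.8, -0.2]
opening: 0.0599
```

```bash
python3 - <<'E'
from h import *
go([.5082,-.1288,.0172])
E
```

```text
t 17.05 pos [ 0.51   -0.1305  0.0184] j [-0.55  0.69  2.11  1.54  0.13 -0.34] F [-0.  -0.8 -0.2] op 0.0599
lean 20.8 leanaz -9.27 jaw az+90 -8.799999999999997 yz 0.0031
shift cm [-0.24 -0.14  0.04] tool x [ 0.924  -0.142   0.3552] y [-0.1531 -0.9882  0.0031] z [ 0.3505 -0.0572 -0.9348]
```

Now I close gently. The right pad brings the handle back to the jaw azimuth and then grips it.

apply_moves(
  commands=[
    [[0, 0, 0], 0],
    [[0, 0, 0], 0],
    [[0, 0, 0], 0],
    [[0, 0, 0], 0],
    [[0, 0, 0], 0],
    [[0, 0, 0], 0],
  ],
  gripper=0,
  squeeze=20,
)

```text
t: 17.65
position: [0.5099, -0.1308, 0.019]
eef_rot: [[0.924, -0.154, 0.351], [-0.142, -0.988, -0.058], [0.356, 0.004, -0.935]]
ft_force: [-2.9, -0.7, 6.6]
opening: 0.0135
```

```bash
python3 - <<'E'
from h import *
from plant import grab_frame
go([.5082,-.1288,.0172])
for n in("scene",): cv2.imwrite(f"pics/{n}12.png",grab_frame(n)[:,:,::-1])
big(cv2.imread("pics/scene12.png"),310,190,450,320,5.7,"pics/s14.png")
E
```

```text
t 17.65 pos [ 0.5099 -0.1308  0.019 ] j [-0.55  0.69  2.11  1.54  0.13 -0.34] F [-2.9 -0.7  6.6] op 0.0135
lean 20.83 leanaz -9.39 jaw az+90 -8.829999999999998 yz 0.0037
shift cm [-0.25 -0.17  0.09] tool x [ 0.9238 -0.1421  0.3556] y [-0.1535 -0.9881  0.0037] z [ 0.3509 -0.0581 -0.9346]
```

View pics/s14.png

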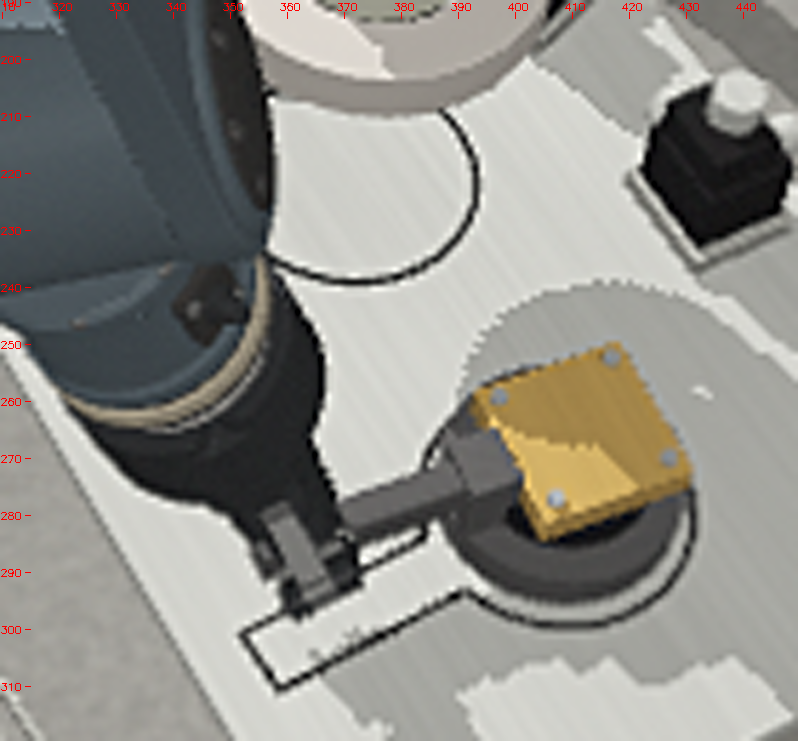

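```bash
python3 - <<'E'
from h import *
from scipy.optimize import least_squares
im=cv2.imread("pics/scene12.png");big(im,375,250,440,305,12,"pics/s15.png")
E
```

```text
(no output)
```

View pics/s15.png

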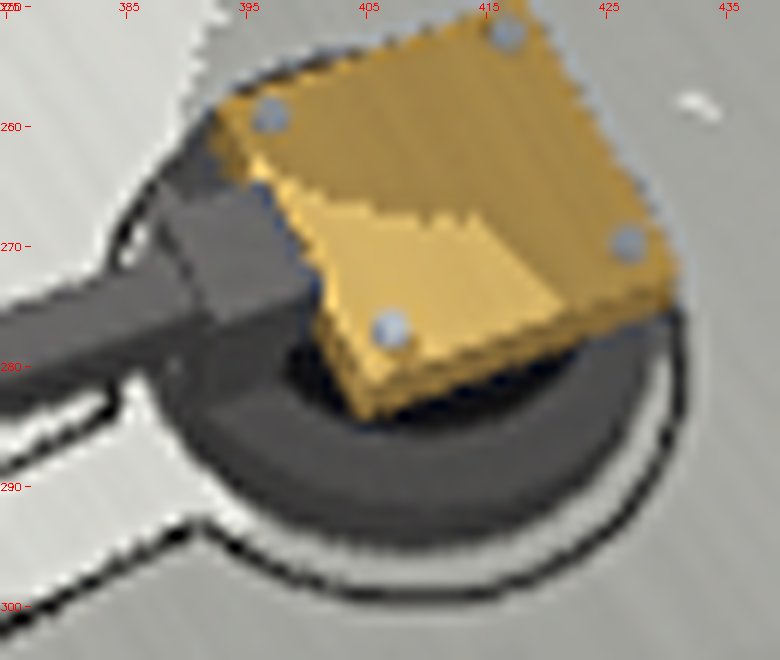

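```bash
python3 - <<'E'
from h import *
from scipy.optimize import least_squares
g=lambda x,y:(375+x/12-.5,250+y/12-.5)
P=plane("scene",[g(*a) for a in[(160,415),(200,465),(240,500),(280,523),(330,541),(380,549),(430,548),(480,539),(530,520),(575,492)]],.012)
for r0 in(.045,):
    r=least_squares(lambda p:np.hypot(P[:,0]-p[0],P[:,1]-p[1])-r0,(.594,-.147));print(r.x.round(4),(r.fun*1000).round(1))
im=cv2.imread("pics/scene12.png")
h=lambda x,y:(375+x/12,250+y/12)
pts=[g(*a) for a in[(215,528),(250,562),(300,588),(350,598),(400,601),(460,594),(520,574),(580,542),(630,500),(665,450),(683,400),(684,350)]]
Q=np.vstack([seg(im,"scene",a,b,hw=1.7,trim=0) for a,b in zip(pts[:-1],pts[1:])])
r=least_squares(lambda p:np.hypot(Q[:,0]-p[0],Q[:,1]-p[1])-.0495,(.594,-.147),loss='soft_l1',f_scale=.001);print("mark",r.x.round(4),len(Q))
E
```

```text
[ 0.596  -0.1408] [-0.5 -0.3  0.2  0.3  0.4  0.2 -0.1 -0.2 -0.3 -0.1]
mark [ 0.5939 -0.1453] 111
```

apply_moves(
  commands=[
    [[-0.05, 0.2, -0.05], 0],
    [[-0.1, 0.4, -0.1], 0],
    [[-0.17, 0.6, -0.1], 0],
    [[-0.17, 0.62, -0.1], 0],
    [[-0.17, 0.62, -0.1], 0],
  ],
)

```text
t: 18.2
position: [0.507, -0.1362, 0.0192]
eef_rot: [[0.924, -0.153, 0.351], [-0.142, -0.988, -0.057], [0.356, 0.003, -0.935]]
ft_force: [1.0, 2.7, 0.8]
opening: 0.0136
```

apply_moves(
  commands=[
    [[0, 0, 0], 0],
    [[0, 0, 0], -1],
    [[0, 0.2, 0], -3],
    [[0.1, 0.5, 0], -5],
    [[0.1, 0.9, 0], -7],
    [[0.15, 1.3, 0], -9],
    [[0.15, 1.6, 0], -9],
    [[0.15, 1.8, 0.05], -9],
    [[0.15, 1.85, 0.05], -9],
    [[0.15, 1.85, 0.05], -9],
  ],
  gripper=2,
)

```text
t: 19.2
position: [0.5058, -0.155, 0.0193]
eef_rot: [[0.936, -0.007, 0.351], [0.014, -0.998, -0.057], [0.351, 0.059, -0.935]]
ft_force: [0.5, 0.2, 1.1]
opening: 0.0198
```

```bash
python3 - <<'E'
from h import *
from plant import grab_frame
go([.5244-.016,.028-.1616,.0175])
cv2.imwrite("pics/scene13.png",grab_frame("scene")[:,:,::-1])
im=cv2.imread("pics/scene13.png");big(im,340,250,440,315,8,"pics/s16.png")
E
```

```text
t 19.2 pos [ 0.5058 -0.155   0.0193] j [-0.61  0.68  2.1   1.44  0.15 -0.45] F [0.5 0.2 1.1] op 0.0198
lean 20.84 leanaz -9.28 jaw az+90 -0.39000000000000057 yz 0.0587
shift cm [ 0.21 -2.14  0.14] tool x [0.9363 0.0143 0.3508] y [-0.0068 -0.9983  0.0587] z [ 0.351  -0.0574 -0.9346]
```

View pics/s16.png

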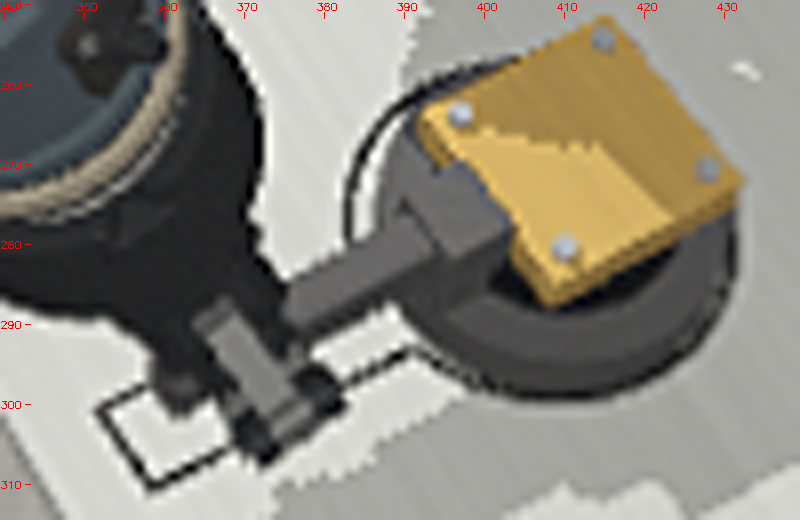

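```bash
python3 - <<'E'
from h import *
from scipy.optimize import least_squares
g=lambda x,y:(340+x/8-.5,250+y/8-.5)
P=plane("scene",[g(*a) for a in[(402,318),(430,350),(470,377),(510,393),(560,401),(610,397),(660,380),(700,350)]],.012)
r=least_squares(lambda p:np.hypot(P[:,0]-p[0],P[:,1]-p[1])-.045,(.594,-.147));print(r.x.round(4),(r.fun*1000).round(1))
big(cv2.imread("pics/scene13.png"),375,250,440,305,12,"pics/s17.png")
E
```

```text
[ 0.5937 -0.1514] [ 0.5  0.4 -0.  -0.3 -0.4 -0.4  0.2  0.8]
```

View pics/s17.png

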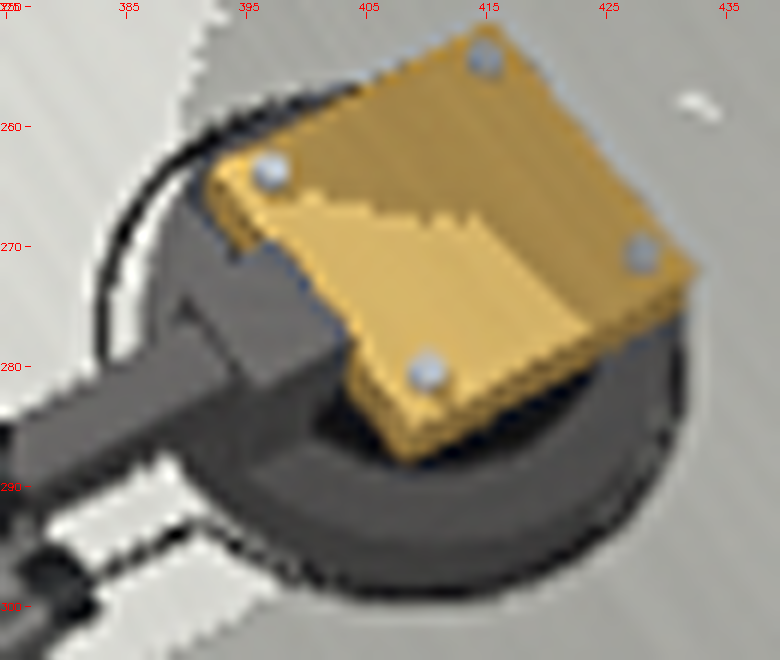

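apply_moves(
  commands=[
    [[0, 0, 0], 0],
    [[0, 0, -0.3], 0],
    [[0, 0, -2], 0],
    [[0, 0, -5], 0],
    [[0, 0, -8], 0],
    [[2, 2, -8], 0],
    [[5, 4, -7], 0],
    [[8, 6, -5], 0],
    [[11, 7.3, -4], 0],
    [[11.2, 7.4, -4], 0],
  ],
  gripper=4.5,
)

```text
t: 20.25
position: [0.601, -0.2282, 0.1018]
eef_rot: [[0.934, -0.007, 0.357], [0.016, -0.998, -0.062], [0.356, 0.064, -0.932]]
ft_force: [-0.4, -0.3, -0.6]
opening: 0.0447
```

```bash
python3 - <<'E'
from h import *
from plant import grab_frame
go([.600,-.225,.006])
for n in("scene","top"): cv2.imwrite(f"pics/{n}14.png",grab_frame(n)[:,:,::-1])
big(cv2.imread("pics/scene14.png"),340,230,460,320,6.6,"pics/s18.png")
E
```

```text
t 20.25 pos [ 0.601  -0.2282  0.1018] j [-0.62  0.58  1.78  0.36  0.46  0.65] F [-0.4 -0.3 -0.6] op 0.0447
lean 21.23 leanaz -9.9 jaw az+90 -0.4300000000000068 yz 0.0638
shift cm [-3.5  -0.93  8.87] tool x [0.9342 0.0159 0.3565] y [-0.0074 -0.9979  0.0638] z [ 0.3567 -0.0622 -0.9321]
```

View pics/s18.png

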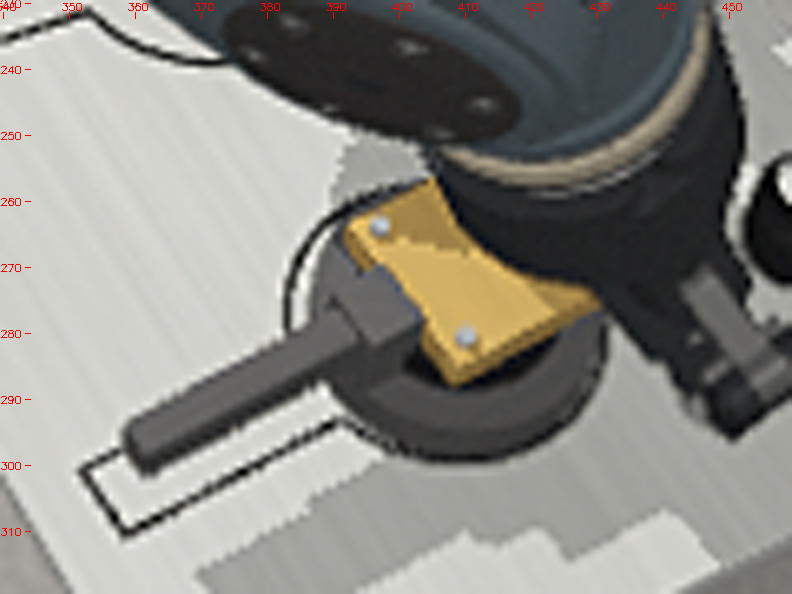

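View pics/top14.png

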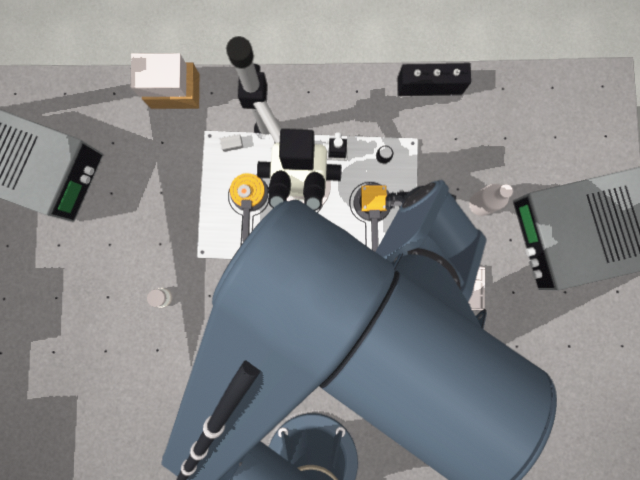

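apply_moves(
  commands=[
    [[-0.3, -0.1, 1], 0],
    [[-0.8, -0.2, 2.5], 0],
    [[-1.5, -0.3, 4], 0],
    [[-2.1, -0.4, 5.5], 0],
    [[-2.7, -0.5, 7], 0],
    [[-3.1, -0.6, 8.2], 0],
    [[-3.3, -0.6, 8.7], 0],
    [[-3.3, -0.6, 8.8], 0],
  ],
  gripper=0,
)

```text
t: 21.15
position: [0.5946, -0.2231, 0.0046]
eef_rot: [[0.937, -0.006, 0.348], [0.014, -0.998, -0.055], [0.348, 0.057, -0.936]]
ft_force: [-0.6, 0.4, -0.8]
opening: -0.0002
```

```bash
python3 - <<'E'
from h import *
from plant import grab_frame
go([.600,-.215,.007])
cv2.imwrite("pics/scene15.png",grab_frame("scene")[:,:,::-1])
big(cv2.imread("pics/scene15.png"),340,230,460,320,6.6,"pics/s19.png")
E
```

```text
t 21.15 pos [ 0.5946 -0.2231  0.0046] j [-0.62  0.76  1.83  0.62  0.27  0.38] F [-0.6  0.4 -0.8] op -0.0002
lean 20.63 leanaz -9.0 jaw az+90 -0.3499999999999943 yz 0.0565
shift cm [ 0.61 -0.8  -0.08] tool x [0.9375 0.014  0.3478] y [-0.0061 -0.9984  0.0565] z [ 0.348  -0.0551 -0.9359]
```

View pics/s19.png

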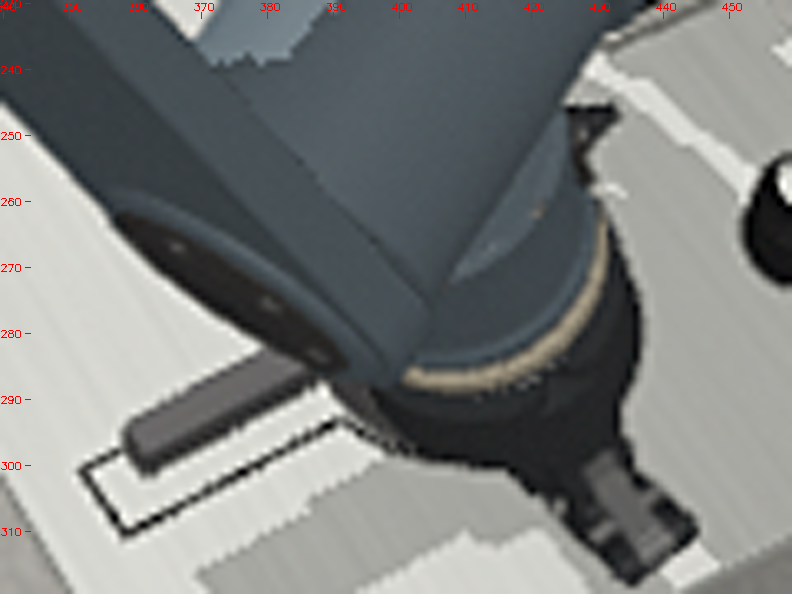

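apply_moves(
  commands=[
    [[0.2, -0.3, 0.1], 0],
    [[0.5, -0.6, 0.15], 0],
    [[0.5, -0.8, 0.15], 0],
    [[0.5, -0.9, 0.15], 0],
  ],
)

```text
t: 21.6
position: [0.6009, -0.2142, 0.0056]
eef_rot: [[0.937, -0.005, 0.35], [0.015, -0.998, -0.056], [0.35, 0.058, -0.935]]
ft_force: [-0.2, 0.2, 0.5]
opening: 0.0003
```

apply_moves(
  commands=[
    [[0, -0.1, 0], 0],
    [[0, -0.2, 0], 0],
    [[0, -0.2, 0], 0],
  ],
)

```text
t: 21.9
position: [0.6008, -0.212, 0.0055]
eef_rot: [[0.937, -0.005, 0.35], [0.015, -0.998, -0.056], [0.349, 0.058, -0.935]]
ft_force: [0.1, -0.0, -0.7]
opening: -0.0004
```

apply_moves(
  commands=[
    [[0, -0.1, 0], 0],
    [[0, -0.2, 0], 0],
    [[0, -0.2, 0], 0],
  ],
)

```text
t: 22.2
position: [0.6007, -0.2099, 0.0053]
eef_rot: [[0.937, -0.005, 0.35], [0.015, -0.998, -0.056], [0.349, 0.058, -0.935]]
ft_force: [0.5, -0.2, -0.3]
opening: 0.0001
```

apply_moves(
  commands=[
    [[0, -0.1, 0], 0],
    [[0, -0.2, 0], 0],
  ],
)

```text
t: 22.4
position: [0.6007, -0.2079, 0.0051]
eef_rot: [[0.937, -0.005, 0.35], [0.015, -0.998, -0.056], [0.349, 0.058, -0.935]]
ft_force: [0.1, -0.2, 0.3]
opening: 0.0003
```

apply_moves(
  commands=[
    [[0, -0.1, 0], 0],
    [[0, -0.2, 0], 0],
  ],
)

```text
t: 22.6
position: [0.6007, -0.2057, 0.005]
eef_rot: [[0.937, -0.005, 0.349], [0.015, -0.998, -0.056], [0.349, 0.057, -0.935]]
ft_force: [0.1, -0.6, 0.1]
opening: 0.0001
```

apply_moves(
  commands=[
    [[0, -0.1, 0], 0],
    [[0, -0.2, 0], 0],
  ],
)

```text
t: 22.8
position: [0.6007, -0.2036, 0.0049]
eef_rot: [[0.937, -0.005, 0.349], [0.015, -0.998, -0.056], [0.349, 0.058, -0.935]]
ft_force: [0.1, 0.7, -1.4]
opening: 0.0001
```

```bash
python3 - <<'E'
from h import *
from plant import grab_frame
for n in("scene","top"): cv2.imwrite(f"pics/{n}16.png",grab_frame(n)[:,:,::-1])
a=cv2.imread("pics/top16.png")
big(a,340,160,440,260,6,"pics/t19.png")
big(cv2.imread("pics/scene16.png"),350,230,460,320,7,"pics/s20.png")
E
```

```text
(no output)
```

View pics/t19.png

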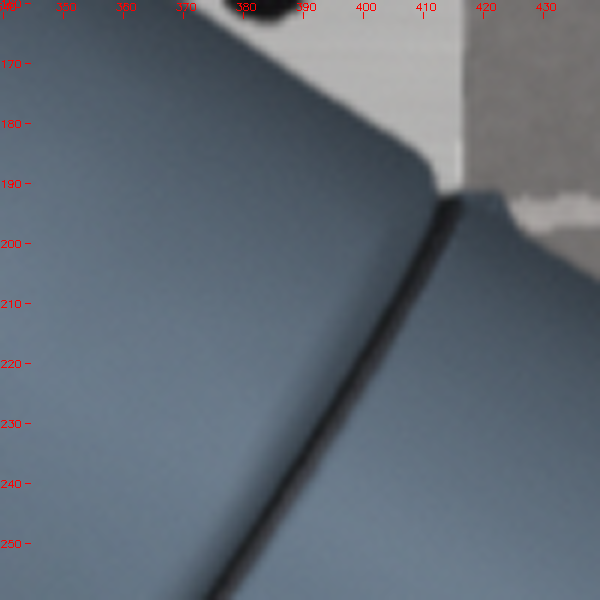

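View pics/s20.png

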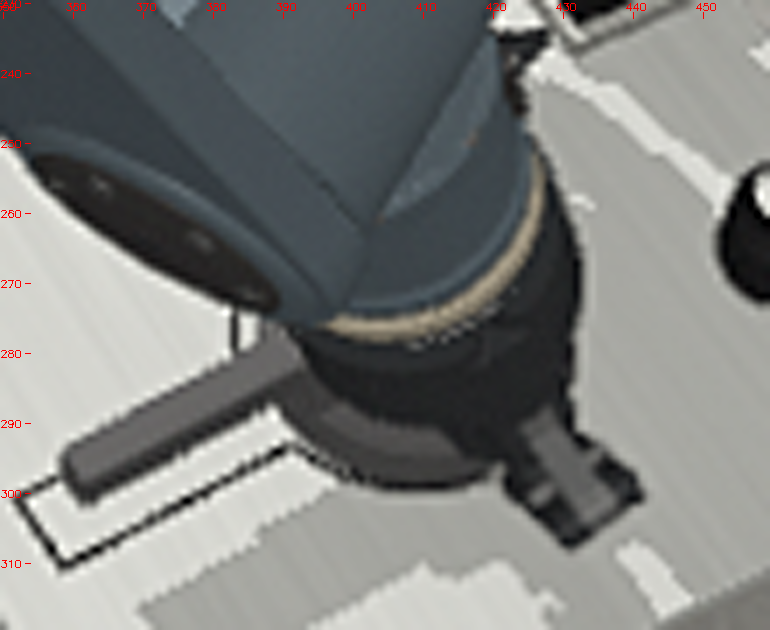

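```bash
python3 - <<'E'
from h import *
g=lambda q:((q-np.array([350,230])+.5)*7).round()
for a in(-60,-75,-90,-105,-120):
    p=[.594+.045*np.cos(np.radians(a)),-.1505+.045*np.sin(np.radians(a)),.012];print(a,g(proj("scene",[p])[0]))
for q in([.594,-.2,.022],[.594,-.19,.022],[.594,-.21,.022]): print(q,g(proj("scene",[q])[0]))
E
```

```text
-60 [555. 419.]
-75 [534. 448.]
-90 [504. 470.]
-105 [469. 484.]
-120 [429. 489.]
[0.594, -0.2, 0.022] [520. 466.]
[0.594, -0.19, 0.022] [499. 439.]
[0.594, -0.21, 0.022] [540. 493.]
```

apply_moves(
  commands=[
    [[-0.3, 0, -0.1], 0],
    [[-0.7, 0, -0.25], 0],
    [[-0.7, -0.1, -0.25], 0],
  ],
)

```text
t: 23.2
position: [0.5924, -0.2025, 0.0045]
eef_rot: [[0.937, -0.006, 0.349], [0.015, -0.998, -0.055], [0.348, 0.057, -0.936]]
ft_force: [-0.6, -0.1, -0.0]
opening: -0.0001
```

apply_moves(
  commands=[
    [[0, -0.1, 0], 0],
    [[0, -0.2, 0], 0],
  ],
)

```text
t: 23.4
position: [0.5926, -0.2012, 0.0046]
eef_rot: [[0.937, -0.007, 0.349], [0.014, -0.998, -0.057], [0.349, 0.058, -0.935]]
ft_force: [0.1, -2.2, -0.2]
opening: -0.0
```

apply_moves(
  commands=[
    [[0, -0.1, 0], 0],
    [[0, -0.2, 0], 0],
  ],
)

```text
t: 23.6
position: [0.5929, -0.1997, 0.0046]
eef_rot: [[0.937, -0.007, 0.35], [0.014, -0.998, -0.058], [0.35, 0.059, -0.935]]
ft_force: [-0.3, -2.4, -0.4]
opening: -0.0003
```

```bash
python3 - <<'E'
from h import *
from plant import grab_frame
go([.6,-.2,.005])
cv2.imwrite("pics/scene17.png",grab_frame("scene")[:,:,::-1])
big(cv2.imread("pics/scene17.png"),350,230,460,320,7,"pics/s21.png")
E
```

```text
t 23.6 pos [ 0.5929 -0.1997  0.0046] j [-0.58  0.75  1.86  0.64  0.24  0.38] F [-0.3 -2.4 -0.4] op -0.0003
lean 20.77 leanaz -9.39 jaw az+90 -0.4000000000000057 yz 0.0591
shift cm [0.68 0.03 0.21] tool x [0.9368 0.0141 0.3496] y [-0.007  -0.9982  0.0591] z [ 0.3498 -0.0579 -0.935 ]
```

View pics/s21.png

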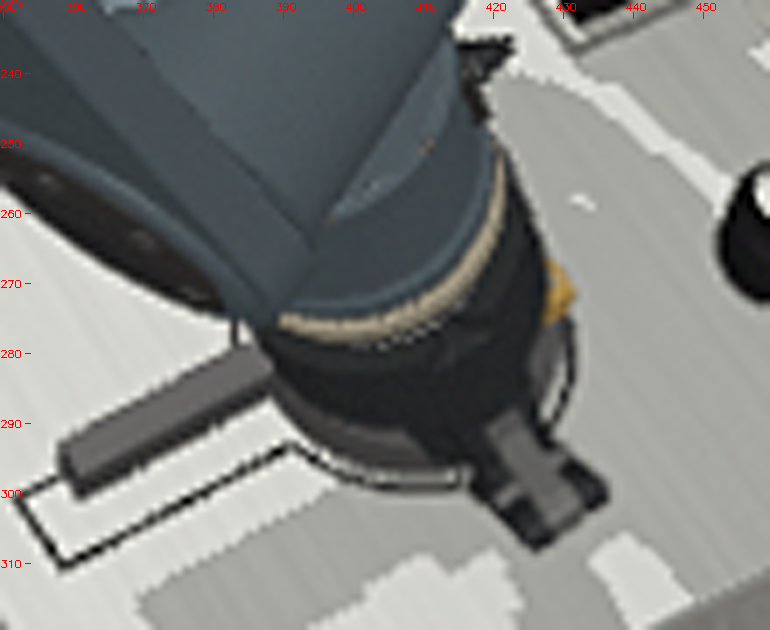

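apply_moves(
  commands=[
    [[0, -0.1, 0], 0],
    [[0, -0.2, 0], 0],
    [[0, -0.27, 0], 0],
    [[0, -0.27, 0], 0],
  ],
)

```text
t: 24.05
position: [0.593, -0.1967, 0.0045]
eef_rot: [[0.937, -0.007, 0.35], [0.014, -0.998, -0.058], [0.35, 0.059, -0.935]]
ft_force: [0.1, -2.0, -1.0]
opening: 0.0004
```

apply_moves(
  commands=[
    [[0, 0.5, 0], 0],
    [[0, 1.5, 0], 0],
    [[0, 2, -2], 0],
    [[0, 2, -6], 0],
    [[-1, 1, -10], 2],
    [[-2, -1, -13], 4],
    [[-3, -4, -15], 6],
    [[-4, -7, -15], 8],
    [[-5, -11, -15], 8.5],
    [[-5, -15, -15], 8.5],
  ],
)

```text
t: 25.05
position: [0.4927, -0.0382, 0.1181]
eef_rot: [[0.926, -0.148, 0.348], [-0.136, -0.989, -0.057], [0.352, 0.006, -0.936]]
ft_force: [0.7, 0.3, 0.5]
opening: -0.0003
```

```bash
python3 - <<'E'
from h import *
from plant import grab_frame
go([.45,.15,.2])
for n in("scene","top"): cv2.imwrite(f"pics/{n}18.png",grab_frame(n)[:,:,::-1])
big(cv2.imread("pics/scene18.png"),340,230,440,320,7.9,"pics/s22.png")
E
```

```text
t 25.05 pos [ 0.4927 -0.0382  0.1181] j [-0.35  0.42  2.13  0.27  0.24  1.12] F [0.7 0.3 0.5] op -0.0003
lean 20.63 leanaz -9.35 jaw az+90 -8.5 yz 0.0056
shift cm [ -3.63 -17.93 -10.23] tool x [ 0.9259 -0.1364  0.3522] y [-0.1478 -0.989   0.0056] z [ 0.3476 -0.0572 -0.9359]
```

View pics/s22.png

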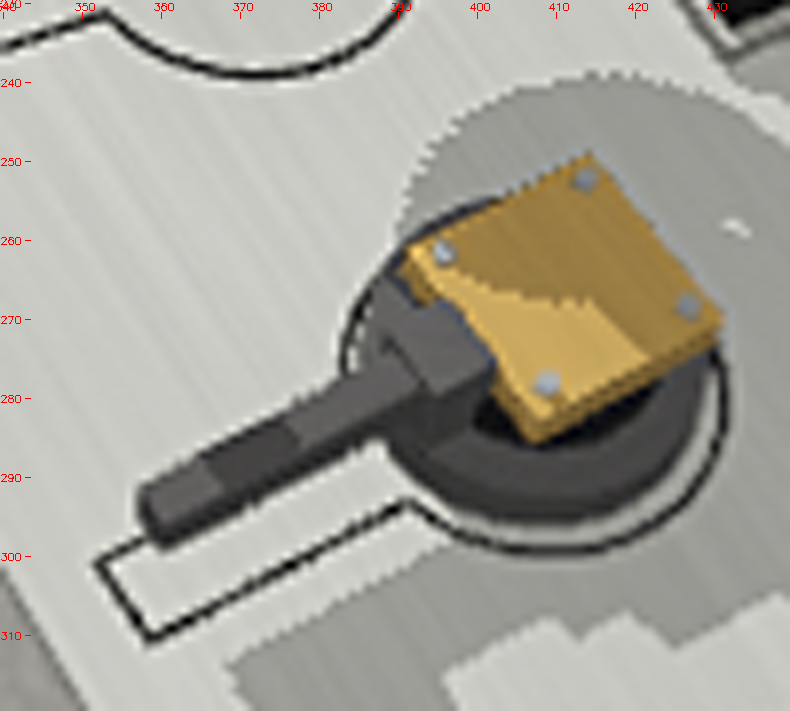

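View pics/top18.png

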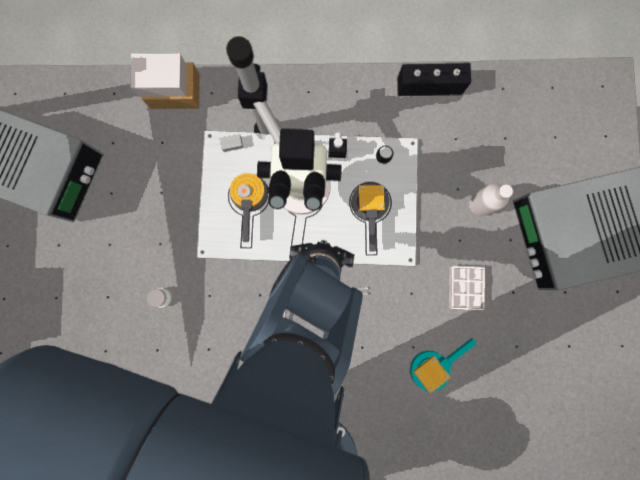

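```bash
python3 - <<'E'
from h import *
from scipy.optimize import least_squares
g=lambda x,y:(340+x/7.9-.5,230+y/7.9-.5)
P=plane("scene",[g(*a) for a in[(387,450),(410,478),(440,500),(480,517),(520,523),(560,521),(600,510),(640,488),(665,465)]],.012)
r=least_squares(lambda p:np.hypot(P[:,0]-p[0],P[:,1]-p[1])-.045,(.594,-.147));print(r.x.round(4),(r.fun*1000).round(1))
# studs: centre in both views at z~.057
t=cv2.imread("pics/top18.png");big(t,340,170,405,260,7,"pics/t22.png")
P=plane("scene",[g(445,253),g(586,180),g(688,307),g(548,384)],.057);print(P.round(4),P.mean(0))
P=plane("scene",[g(140,487),g(385,362),g(160,545-25)],.057);print(P.round(4))
E
```

```text
[ 0.5935 -0.1403] [-1.1 -0.1  0.5  0.7  0.3 -0.  -0.4 -0.4 -0.2]
[[ 0.576  -0.1211]
 [ 0.6198 -0.1214]
 [ 0.6197 -0.1651]
 [ 0.5763 -0.1653]] [ 0.59793014 -0.14324307]
[[ 0.4737 -0.1386]
 [ 0.5449 -0.1397]
 [ 0.4731 -0.1486]]
```

View pics/t22.png

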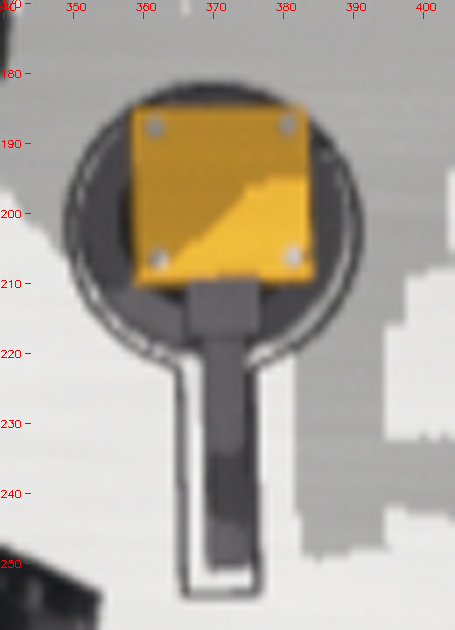

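```bash
python3 - <<'E'
from h import *
g=lambda x,y:(340+x/7.9-.5,230+y/7.9-.5)
f=lambda x,y:(340+x/7-.5,170+y/7-.5)
T=[f(154,128),f(161,260),f(293,257),f(289,126)];S=[g(586,180),g(445,253),g(548,384),g(688,307)]
# order: T: (+x,+y),( -x,+y),(-x,-y),(+x,-y)
for z in(.057,.0585):
  print(z,"top",plane("top",T,z).mean(0).round(4),"scene",plane("scene",S,z).mean(0).round(4))
T2=[T[0],T[1],T[2],T[3]];S2=[g(586,180),g(445,253),g(548,384),g(688,307)]
P=plane("top",T,.0575);print(P.round(4).tolist())
# handle end / midline top
H=plane("top",[f(205,565),f(247,565),f(205,440),f(243,440)],.057);print(H.round(4).tolist())
O=plane("top",[f(185,590),f(259,595),f(181,400),f(252,400)],.012);print(O.round(4).tolist())
E
```

```text
0.057 top [ 0.5977 -0.1472] scene [ 0.5979 -0.1432]
0.0585 top [ 0.5974 -0.147 ] scene [ 0.5972 -0.1439]
[[0.6196, -0.1245], [0.5755, -0.1259], [0.5759, -0.1692], [0.6196, -0.169]]
[[0.4749, -0.138], [0.4747, -0.1516], [0.5158, -0.139], [0.5157, -0.1514]]
[[0.4701, -0.1361], [0.4681, -0.1611], [0.5351, -0.1362], [0.5348, -0.1604]]
```

apply_moves(
  commands=[
    [[-1, -0.7, -1.5], 0],
    [[-2.1, -1.4, -3.1], 0],
    [[-2.5, -4, -3.3], 0],
    [[-3, -7.5, -3.5], 0],
    [[-3.5, -11, -3.7], 0],
    [[-3.8, -14, -3.9], 0],
    [[-3, -16, -3.3], 0],
    [[-2, -18, -2.4], 0],
    [[-1.2, -18.6, -1.8], 0],
    [[-1.2, -18.6, -1.8], 0],
  ],
  gripper=3.5,
)

```text
t: 26.15
position: [0.5022, 0.1521, 0.1293]
eef_rot: [[0.928, -0.138, 0.347], [-0.128, -0.99, -0.053], [0.351, 0.005, -0.936]]
ft_force: [-0.5, -0.6, 1.1]
opening: 0.0352
```

```bash
python3 - <<'E'
from h import *
from plant import grab_frame
go([.5442,.1417,.0175])
for n in("scene","top"): cv2.imwrite(f"pics/{n}19.png",grab_frame(n)[:,:,::-1])
big(cv2.imread("pics/scene19.png"),270,120,400,220,6,"pics/s23.png")
big(cv2.imread("pics/top19.png"),200,160,330,270,6,"pics/t23.png")
E
```

```text
t 26.15 pos [0.5022 0.1521 0.1293] j [ 0.15  0.43  2.01 -0.29  0.36  2.11] F [-0.5 -0.6  1.1] op 0.0352
lean 20.53 leanaz -8.73 jaw az+90 -7.959999999999994 yz 0.0051
shift cm [ 0.1   0.39 11.98] tool x [ 0.9277 -0.1279  0.3506] y [-0.1384 -0.9904  0.0051] z [ 0.3466 -0.0532 -0.9365]
```

View pics/s23.png

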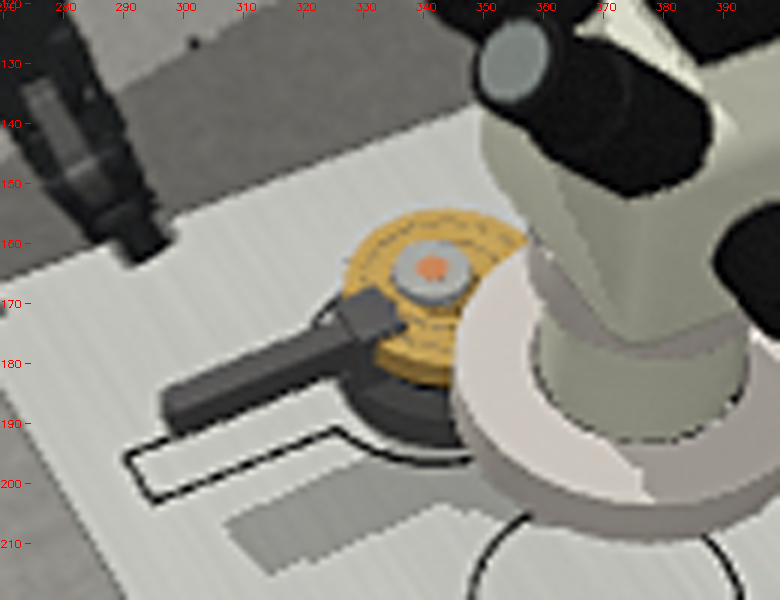

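View pics/t23.png

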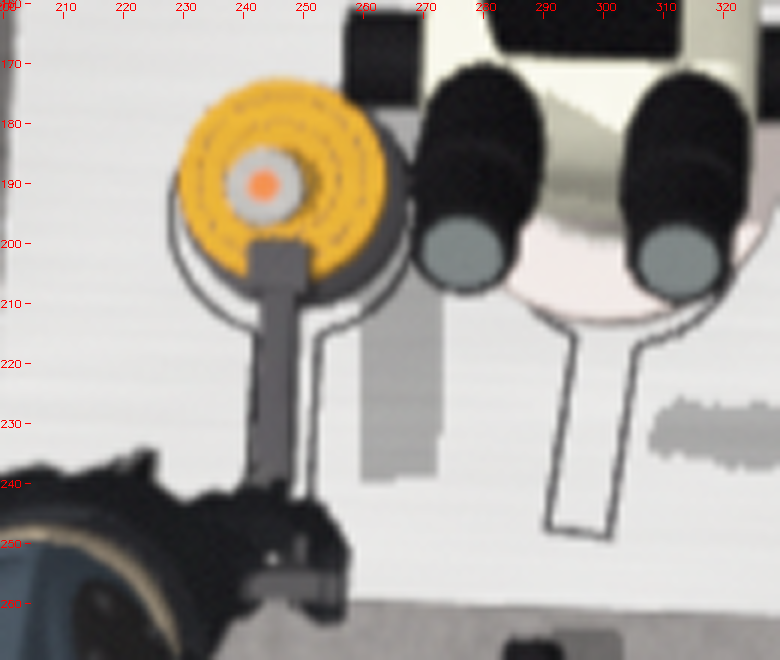

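```bash
python3 - <<'E'
from h import *
for q in([.4935,.1534,.153],[.5022,.1521,.1293]): print((proj("top",[q])[0]-[200,160]+.5)*6)
from scipy.optimize import least_squares
f=lambda x,y:(200+x/6-.5,160+y/6-.5)
P=plane("top",[f(260,480),f(263,300),f(295,480),f(297,300)],.057);print(P.round(4).tolist())
m=(P[0]+P[2])/2;k=(P[1]+P[3])/2;print(np.degrees(np.arctan2(k[1]-m[1],k[0]-m[0])),m,k)
O=plane("top",[f(546,528),f(610,538),f(575,340),f(637,350)],.012);m=(O[0]+O[1])/2;k=(O[2]+O[3])/2;a=np.arctan2(k[1]-m[1],k[0]-m[0]);print("view",np.degrees(a),m+.126*np.array([np.cos(a),np.sin(a)]))
E
```

```text
[201.25217777 478.49895187]
[217.5901494  461.05820499]
[[0.503, 0.149], [0.5724, 0.1482], [0.5028, 0.1357], [0.5722, 0.1352]]
-0.601253008352468 [0.50292363 0.14238817] [0.57228694 0.14166025]
view -8.87791755285139 [0.60960637 0.01088532]
```

apply_moves(
  commands=[
    [[0, 0.2, 2], 0.4],
    [[0.1, 0.4, 5], 0.8],
    [[0.1, 0.4, 7.5], 0.8],
    [[0.1, 0.4, 9.5], 0.8],
    [[0.1, 0.4, 10.8], 0.8],
    [[0.1, 0.4, 11.6], 0.8],
    [[0.1, 0.4, 12], 0.8],
    [[0.1, 0.4, 12], 0.8],
  ],
)

```text
t: 27.05
position: [0.5404, 0.139, 0.0163]
eef_rot: [[0.927, -0.155, 0.342], [-0.144, -0.988, -0.056], [0.346, 0.002, -0.938]]
ft_force: [0.5, 0.4, 0.7]
opening: 0.0353
```

```bash
python3 - <<'E'
from h import *
from plant import grab_frame
go([.5451,.1514,.0175])
cv2.imwrite("pics/scene20.png",grab_frame("scene")[:,:,::-1])
big(cv2.imread("pics/scene20.png"),280,140,380,220,8,"pics/s24.png")
E
```

```text
t 27.05 pos [0.5404 0.139  0.0163] j [ 0.11  0.7   2.   -0.74  0.14  2.55] F [0.5 0.4 0.7] op 0.0353
lean 20.24 leanaz -9.23 jaw az+90 -8.900000000000006 yz 0.0022
shift cm [ 0.29 -1.3  -0.02] tool x [ 0.9271 -0.1444  0.346 ] y [-0.1547 -0.988   0.0022] z [ 0.3415 -0.0555 -0.9382]
```

View pics/s24.png

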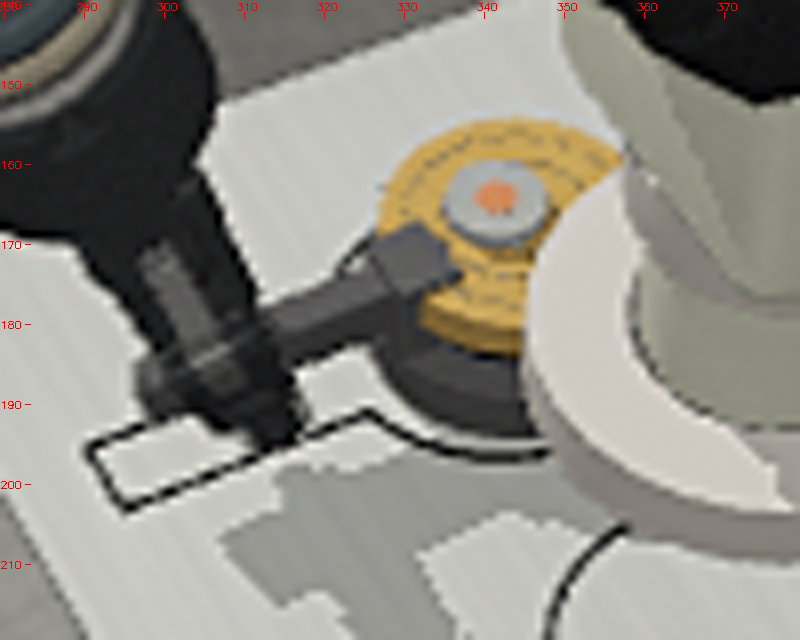

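apply_moves(
  commands=[
    [[0.05, -0.1, 0], 0],
    [[0.1, -0.25, 0], 0],
    [[0.1, -0.4, 0], 0],
    [[0.15, -0.55, 0], 0],
    [[0.2, -0.7, 0], 0],
    [[0.2, -0.85, 0], 0],
    [[0.25, -1, 0], 0],
    [[0.25, -1.15, 0], 0],
    [[0.3, -1.3, 0], 0],
    [[0.3, -1.3, 0], 0],
  ],
  gripper=2.2,
)

```text
t: 28.1
position: [0.5456, 0.1519, 0.0177]
eef_rot: [[0.927, -0.154, 0.343], [-0.144, -0.988, -0.055], [0.347, 0.002, -0.938]]
ft_force: [-0.5, 0.1, -0.2]
opening: 0.0219
```

apply_moves(
  commands=[
    [[0, 0, 0], 0],
    [[0, 0, 0], 0],
  ],
  gripper=1.8,
)

```text
t: 28.3
position: [0.5456, 0.1519, 0.0177]
eef_rot: [[0.927, -0.154, 0.343], [-0.144, -0.988, -0.055], [0.347, 0.002, -0.938]]
ft_force: [-0.6, -0.8, 0.4]
opening: 0.0175
```

apply_moves(
  commands=[
    [[0, 0, 0], 0],
    [[0, 0, 0], 0],
    [[0, 0, 0], 0],
  ],
  gripper=0,
  squeeze=20,
)

```text
t: 28.6
position: [0.5459, 0.1524, 0.0179]
eef_rot: [[0.927, -0.153, 0.343], [-0.143, -0.988, -0.054], [0.348, 0.001, -0.938]]
ft_force: [-0.1, 1.6, -0.3]
opening: 0.0135
```

```bash
python3 - <<'E'
from h import *
from plant import grab_frame
go([.5356,.0242,.0175])
for n in("scene","top"): cv2.imwrite(f"pics/{n}21.png",grab_frame(n)[:,:,::-1])
big(cv2.imread("pics/scene21.png"),280,140,380,220,8,"pics/s25.png")
big(cv2.imread("pics/top21.png"),210,160,330,260,6,"pics/t25.png")
E
```

```text
t 28.6 pos [0.5459 0.1524 0.0179] j [ 0.13  0.7   1.98 -0.68  0.16  2.51] F [-0.1  1.6 -0.3] op 0.0135
lean 20.35 leanaz -8.95 jaw az+90 -8.810000000000002 yz 0.0009
shift cm [ 0.87 12.83  0.37] tool x [ 0.9266 -0.1432  0.3477] y [-1.531e-01 -9.882e-01  9.000e-04] z [ 0.3435 -0.0541 -0.9376]
```

View pics/s25.png

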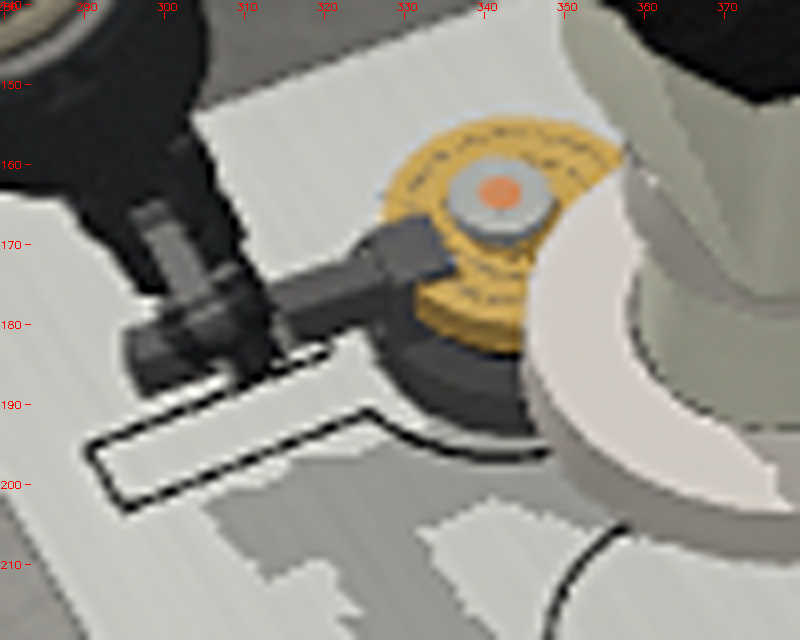

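View pics/t25.png

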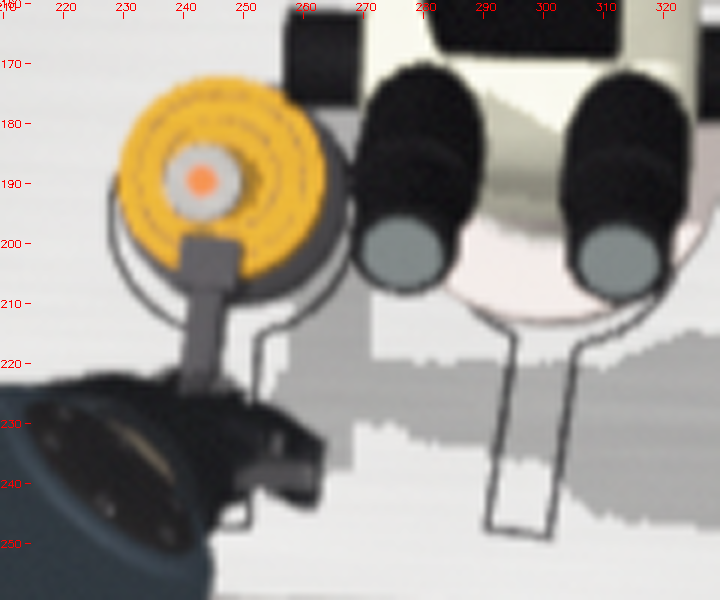

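```bash
python3 - <<'E'
from h import *
from scipy.optimize import least_squares
im=cv2.imread("pics/top21.png");hsv=cv2.cvtColor(im,cv2.COLOR_BGR2HSV)
m=cv2.inRange(hsv,(15,120,80),(32,255,255));m[:,280:]=0;m[:150]=0
c=max(cv2.findContours(m,0,cv2.CHAIN_APPROX_NONE)[0],key=cv2.contourArea).reshape(-1,2)
P=plane("top",c,.057);q=least_squares(lambda p:np.hypot(P[:,0]-p[0],P[:,1]-p[1])-p[2],(.618,.14,.04),loss='soft_l1',f_scale=.001);print("plate top",q.x.round(4))
ys,xs=np.where(cv2.inRange(hsv,(3,120,150),(14,255,255))>0);k=(xs<280)&(ys>150)&(ys<220);print("spec",plane("top",[(xs[k].mean(),ys[k].mean())],.063))
p=np.array([.5459,.1524]);b=p+[-.0113*1.0,.0017];
for L in(.084,.086,.088):
  a=np.radians(-8.81);print(L,(b+L*np.array([np.cos(a),np.sin(a)])).round(4))
E
```

```text
plate top [0.6199 0.1403 0.0387]
spec [[0.61778861 0.14744122]]
0.084 [0.6176 0.1412]
0.086 [0.6196 0.1409]
0.088 [0.6216 0.1406]
```

apply_moves(
  commands=[
    [[0, 0.1, 0], 0],
    [[0, 0.3, 0], 0],
    [[0.05, 0.7, 0.02], 0],
    [[0.1, 1.3, 0.03], 0],
    [[0.15, 2.1, 0.05], 0],
    [[0.2, 3, 0.08], 0],
    [[0.27, 3.9, 0.1], 0],
    [[0.32, 4.7, 0.12], 0],
    [[0.36, 5.3, 0.14], 0],
    [[0.39, 5.6, 0.15], 0],
  ],
)

```text
t: 29.7
position: [0.5413, 0.0955, 0.0178]
eef_rot: [[0.927, -0.154, 0.343], [-0.144, -0.988, -0.054], [0.347, 0.001, -0.938]]
ft_force: [-0.0, 3.4, -1.3]
opening: 0.0134
```

```bash
python3 - <<'E'
from h import *
go([.5459-.0103,.1524-.129,.0179])
E
```

```text
t 29.7 pos [0.5413 0.0955 0.0178] j [ 0.01  0.69  2.03 -0.7   0.09  2.42] F [-0.   3.4 -1.3] op 0.0134
lean 20.33 leanaz -9.02 jaw az+90 -8.879999999999995 yz 0.0009
shift cm [0.52 7.21 0.19] tool x [ 0.9265 -0.1444  0.3475] y [-1.543e-01 -9.880e-01  9.000e-04] z [ 0.3432 -0.0545 -0.9377]
```

apply_moves(
  commands=[
    [[0, 0.1, 0], 0],
    [[0.02, 0.4, 0], 0],
    [[0.06, 0.8, 0.02], 0],
    [[0.1, 1.3, 0.03], 0],
    [[0.13, 1.8, 0.05], 0],
    [[0.17, 2.3, 0.06], 0],
    [[0.2, 2.8, 0.07], 0],
    [[0.23, 3.2, 0.08], 0],
    [[0.26, 3.5, 0.09], 0],
    [[0.27, 3.6, 0.09], 0],
  ],
)

```text
t: 30.7
position: [0.5383, 0.059, 0.0179]
eef_rot: [[0.927, -0.155, 0.343], [-0.145, -0.988, -0.055], [0.347, 0.001, -0.938]]
ft_force: [-0.1, 3.5, -1.6]
opening: 0.0141
```

```bash
python3 - <<'E'
from h import *
from plant import grab_frame
go([.5459-.0103,.1524-.129,.0179])
cv2.imwrite("pics/scene22.png",grab_frame("scene")[:,:,::-1])
big(cv2.imread("pics/scene22.png"),290,140,410,250,6,"pics/s26.png")
E
```

```text
t 30.7 pos [0.5383 0.059  0.0179] j [-0.08  0.69  2.06 -0.58  0.05  2.22] F [-0.1  3.5 -1.6] op 0.0141
lean 20.3 leanaz -9.1 jaw az+90 -8.920000000000002 yz 0.0011
shift cm [0.27 3.56 0.1 ] tool x [ 0.9266 -0.1451  0.3469] y [-0.1551 -0.9879  0.0011] z [ 0.3425 -0.0549 -0.9379]
```

View pics/s26.png

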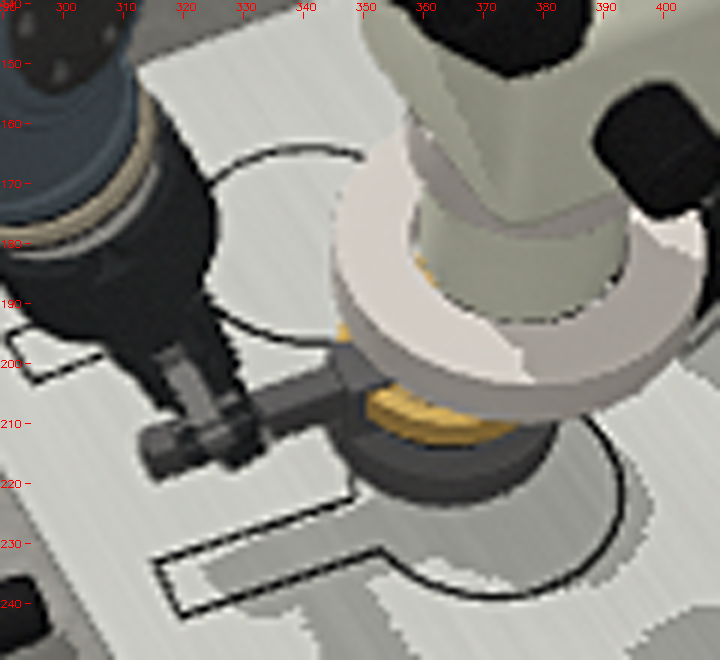

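apply_moves(
  commands=[
    [[0, 0.1, 0], 0],
    [[0.02, 0.4, 0.01], 0],
    [[0.06, 0.8, 0.02], 0],
    [[0.1, 1.3, 0.03], 0],
    [[0.13, 1.8, 0.05], 0],
    [[0.17, 2.3, 0.06], 0],
    [[0.2, 2.8, 0.08], 0],
    [[0.23, 3.2, 0.09], 0],
    [[0.26, 3.5, 0.1], 0],
    [[0.27, 3.57, 0.1], 0],
  ],
)

```text
t: 31.75
position: [0.5352, 0.0232, 0.0178]
eef_rot: [[0.927, -0.156, 0.341], [-0.146, -0.988, -0.055], [0.346, 0.001, -0.938]]
ft_force: [-0.6, 4.1, -1.1]
opening: 0.0137
```

```bash
python3 - <<'E'
from h import *
from plant import grab_frame
go([.5459-.0103,.1524-.129,.0179])
for n in("scene","top"):cv2.imwrite(f"pics/{n}23.png",grab_frame(n)[:,:,::-1])
big(cv2.imread("pics/scene23.png"),310,180,410,250,8,"pics/s27.png")
E
```

```text
t 31.75 pos [0.5352 0.0232 0.0178] j [-0.17  0.69  2.08  0.12  0.03  1.44] F [-0.6  4.1 -1.1] op 0.0137
lean 20.21 leanaz -9.09 jaw az+90 -8.959999999999994 yz 0.0009
shift cm [ 0.04 -0.03  0.01] tool x [ 0.927  -0.1458  0.3455] y [-1.557e-01 -9.878e-01  9.000e-04] z [ 0.3412 -0.0546 -0.9384]
```

View pics/s27.png

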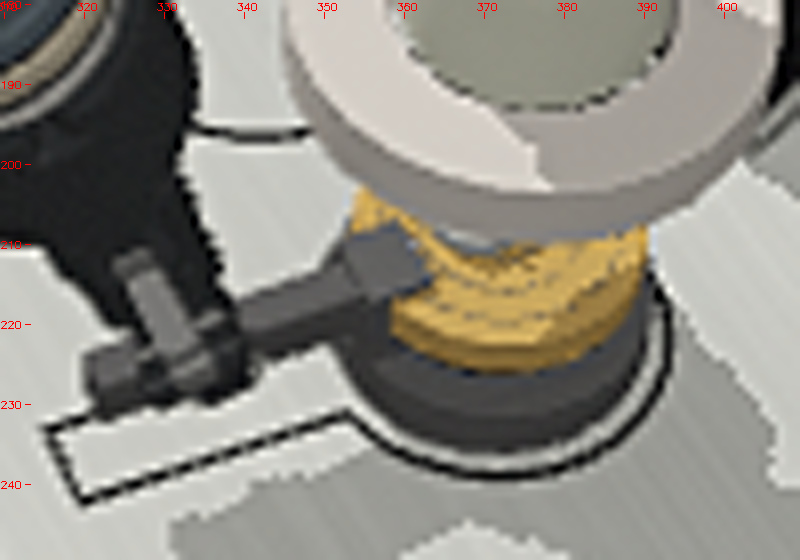

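apply_moves(
  commands=[
    [[0, 0, 0], 0],
    [[0, 0, 0], 0],
    [[0, 0, 0], 0],
  ],
  gripper=3.5,
)

```text
t: 32.15
position: [0.5355, 0.0231, 0.018]
eef_rot: [[0.927, -0.156, 0.342], [-0.146, -0.988, -0.055], [0.346, 0.001, -0.938]]
ft_force: [-0.4, 0.1, 0.0]
opening: 0.035
```

apply_moves(
  commands=[
    [[0, 0, -0.5], 0],
    [[0, 0, -1.5], 0],
    [[0, 0, -3], 0],
    [[0, 0, -6], 0],
    [[0, 0, -9], 0],
    [[0, 0, -13], 0],
    [[0, 0, -17], 0],
    [[0, 0, -21], 0],
    [[0, 0, -24], 0],
  ],
)

```text
t: 33.05
position: [0.4523, 0.0364, 0.2457]
eef_rot: [[0.926, -0.157, 0.344], [-0.146, -0.988, -0.056], [0.349, 0.001, -0.937]]
ft_force: [0.9, -1.1, -0.7]
opening: 0.0349
```

```bash
python3 - <<'E'
from h import *
from plant import grab_frame
go([.4,-.1,.24])
for n in("scene","top"):cv2.imwrite(f"pics/{n}24.png",grab_frame(n)[:,:,::-1])
big(cv2.imread("pics/scene24.png"),310,180,440,320,5.5,"pics/s28.png")
big(cv2.imread("pics/top24.png"),220,165,400,262,4.4,"pics/t28.png")
E
```

```text
t 33.05 pos [0.4523 0.0364 0.2457] j [-0.17  0.1   2.04  0.01  0.64  1.56] F [ 0.9 -1.1 -0.7] op 0.0349
lean 20.41 leanaz -9.18 jaw az+90 -9.010000000000005 yz 0.0011
shift cm [-3.05 14.29 -0.51] tool x [ 0.9257 -0.1464  0.3488] y [-0.1567 -0.9877  0.0011] z [ 0.3443 -0.0556 -0.9372]
```

View pics/s28.png

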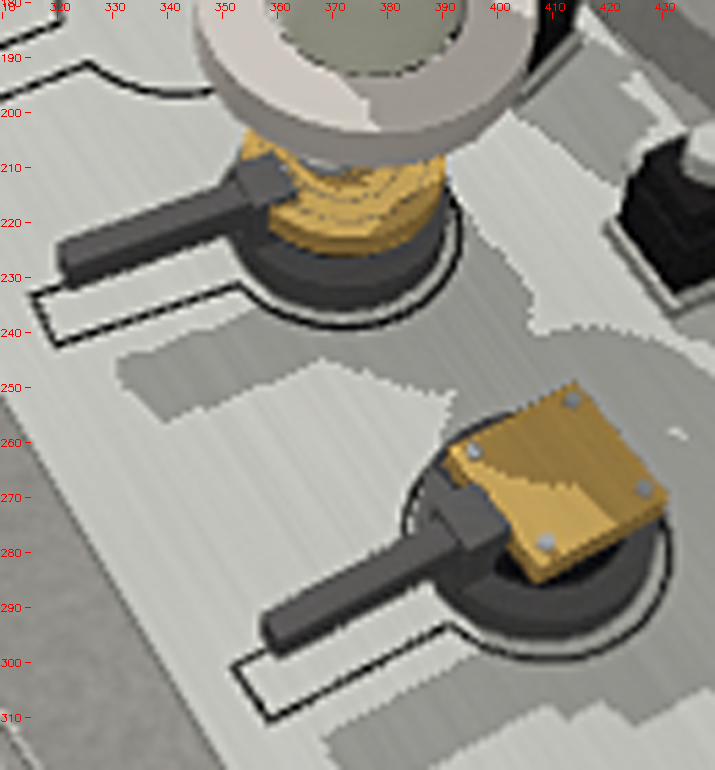

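View pics/t28.png

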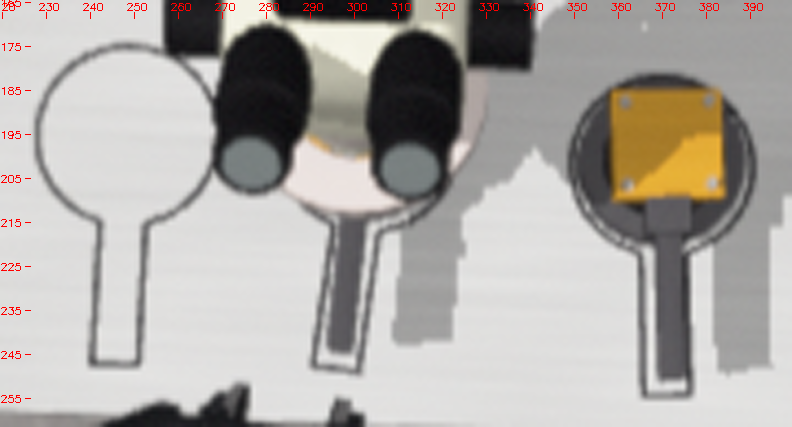

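Both carriers sit inside their outlines, the specimen is still on its plate under the ring light, and the gripper is clear. I'm handing in.

```bash
python3 - <<'E'
from plant import arm,monitor
print(monitor.get_obs()['t'],monitor.get_obs()['ft_force'].round(1))
print(arm.finish_job())
E
```

```text
33.15 [ 0.5 -1.  -0.2]
the job is handed in; nothing more can be done
None
```

I slid the square carrier to the free outline, then slid the round carrier with its specimen under the microscope. I let go, backed off and handed the job in at 33 s of the 54 s allowed. The forces I read stayed under about 8 N.

**What I did:**
- **Lean:** The moves only allow a turn about the tool's own axis. I got the 20–21° lean by pushing the arm against its reach limit high above the bench. I kept it for both carriers, so nothing I saw or felt touched the microscope.
- **Missed grasp:** The first closing on the square carrier's handle missed. The fingertips stood about 20–25 mm farther back than the stated tool point. I went deeper, and both carriers were then gripped at about 13.5 mm opening.
- **Square carrier:** I slid it across gripped, then turned it by pushing the handle sideways. The first placing was about 4 mm off and the second overshot, so I nudged the foot back with closed fingers.
- **Round carrier:** I turned it slowly, gripped it and slid it gently under the microscope.

**Last checks:**

| Carrier | Scene camera | Top camera |
|---|---|---|
| Round (under microscope) | looks evenly centred in its outline | handle about 1.5 mm to the -y side |
| Square (free outline) | 2–5 mm off towards +y, depending on the feature measured; x from -0.7 to +4 mm | about 1.5–3 mm off towards +y; x +0.5 to +3 mm |

- **Orientation:** Both handles lie within the handle parts of their outlines. The square carrier is about 0–1.5° off its outline.
- **Disagreement:** The two cameras differ by about 3–4 mm in y. My best estimate for the square carrier is therefore about 2–3 mm off centre. I left it there because its foot still lies inside the circle.
- **Specimen:** It was still on its plate, seen only in part under the ring light.

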